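# Charge the cold carrier and stack its dishes

## Robot

A 6-joint arm with a two-finger parallel gripper is mounted at the origin on the work surface. World frame = base frame: x ahead of the robot, y to its left, z up, the work surface at z = 0. Lengths are in mm, angles in rad, forces in N, time in s.
With the tool pointing down it reaches from about 350 to 775 mm from the base axis. Payload 7.3 kg.
Tool frame: the origin (TCP) lies at the very end of the fingers, on their centre line; the grasp point (between the pads) lies 19 mm behind it; z points along the fingers, y is the line along which they close (so a half turn about z gives the same grasp; the last joint's range is limited). The gripper opens to 92 mm and grips with 3 to 60 N. Pads are 19 mm wide; open, the fingers measure 130 mm over their backs; the gripper's body (75 mm by 190 mm) begins 47 mm behind the grasp point.
Start: joints at [-1.288, 0.342, 1.524, -0, 1.275, -0.146], TCP at [218.308, -477.479, 226.741] pointing down, gripper open.
Joint ranges: [-2.53, 2.53], [-0.77, 2.02], [0.04, 2.7], [-1, 4.14], [0.28, 2.66], [-3.11, 3.11]. Speed limits (rad/s): [2.57, 2.57, 3.14, 3.14, 3.14, 3.14].

## Interface

Orientations are given as [roll, pitch, yaw] about the fixed x, y, z axes, in that order (R = Rz(yaw) Ry(pitch) Rx(roll)).
In Python, from plant import bot gives the robot as it stands.
- The arm moves only by the tool send_rows, never from a script. Its argument "rows" is a list of rows, each an object of numbers: "x", "y", "z": the shift along the tool's x, y, z in units of 0.2 m (1.0 is 0.2 m); "ax", "ay", "az": the turn, a rotation vector about the tool's x, y, z in units of 60 degrees (1.0 is 60 degrees); "jaw": the opening, from -1 (shut) to 1 (fully open), so that 0 is half open. In form: [{"x": .., "y": .., "z": .., "ax": .., "ay": .., "az": .., "jaw": ..}, ...]. A call has exactly 10 rows; each row is the pose to reach, as a shift and turn from the pose commanded when the call began, along the tool's axes at that moment; what a row does not reach only later rows make up. A row lasts 1/8 s, in which the tool goes at most 62.5 mm and 10.7 degrees, less where a joint would pass 70% of its speed; a pose out of reach is approached as far as the arm can. A call with a number of a shift or a turn outside -1 to 1 is refused whole. A call with a gripper value outside its range is refused whole. The fingers move at their own pace and stop on an object; the grip force is fixed at half the most. Time passes only in rows, so rows that repeat a pose let the fingers close, or fill a call up. It gives the time, the measured TCP pose, the force, the opening and the grip force at its end, in the units of the state.
- bot.get_obs(): the state, without advancing time (a new reading comes with each control period).
- bot.capture(name): name is "scene" or "top"; returns (picture, depth): 480x640x3 uint8, red, green, blue; 480x640 float32, mm along the optical axis (not along the pixel's ray), 0 where there is no reading.
- bot.camera_model(name): a dict with "vertical_fov" (degrees; the focal length in pixels is half the picture's height over the tangent of half this angle, whatever the lens; pixels are square), "cx", "cy" (the principal point, pixels), "k1" (the pictures are not rectified: a ray, as slopes to the right and down, at radius r is drawn at 1 + k1 r^2 times it, then the intrinsics apply), "R" (3x3) and "t" (3): a world point X has camera coordinates R X + t. Camera axes: x right, y down, z forward; pixel columns grow to the right and rows downward; lengths in mm; the calibration is good to about 2 mm. A picture is of the moment at which its call begins. camera_model takes no time and is no camera call.
- bot.close_job(): hands the job in; it is judged then, once.
The state is a dict: "time": time; "joint_positions": joint angles; "dq": joint speeds; "tau": joint torques, N m; "tool_pos": TCP position; "tcp_rot": TCP orientation; "contact_force": force on the tool from outside, world axes, zero at the start; "moment": the same for the moment, N m; "grip_width": finger opening in mm; "finger_force": force on a finger pad.
Only numpy, scipy, OpenCV 4.12 (cv2) and the standard library are available. Lean on these libraries where they do the work, as an engineer would, in place of code of your own. Each camera call takes 0.05 s, during which the arm holds its last target. There are 200 camera calls.

## Task

With the steel scoop, without touching the balls with the gripper, transfer at least three of the turquoise cooling balls from the aluminium tray into the open well of the white cold carrier, and leave no ball anywhere but in the tray or the well. Then lay the scoop flat on its blue mat again, and after that stack the loose green-lidded dish squarely on the green-lidded dish that stands on the carrier's shelf, which should stay where it is. Do not disturb the blue-based steel knobs, bottle or tip box.

Things in the scene. Friction and masses are not known exactly. Their poses are not given: they have to be found in the camera images.
- scoop: loose steel scoop with an orange handle, about 160 g, lying on its pan on the mat at the start. Pan: floor 100 (x) by 86 mm (y), 2 mm thick; side walls 3 mm thick, 39 mm high, flaring from 64 mm apart at the back to 80 mm at the open front; back wall 51 mm high. Origin: centre of the pan's underside; x points from the handle to the open lip, z up
- scoop_grip (a point): middle of the scoop's handle: x = -103, y = 0, z = 85 mm in the scoop's frame; axes as the scoop's. The handle is a straight bar 121 mm long, 20 mm wide (y), 22 mm deep; it leaves the top of a neck at the pan's back (x = -48, z = 60 mm) and rises backwards at 24 degrees to x = -158, z = 110 mm. Grip it across y
- scoop_lip (a point): middle of the front edge of the pan, on its underside: x = 50, y = 0, z = 0 mm in the scoop's frame
- tray: fixed open aluminium tray, 106 mm (x) by 274 mm (y) at its rim, 42 mm high, walls and floor 4 mm thick. Inside: 98 mm wide; the flat floor is 216 mm long (y = -108 to 108 mm) and the end walls lean outwards, to y = -135 and 135 mm at the rim. Origin: centre of its underside; z up. The five balls lie at first in its own -y half; the nearest may reach to y = +5 mm
- tray_in (a point): centre of the tray's inner floor, 4 mm above the table; axes as the tray's
- carrier: fixed white plastic cold carrier, 130 mm wide (x) and about 226 mm long (y): at its -y end an open square well, at its +y end a solid shelf with a steel top. Origin on the table, 48 mm in +y from the well's centre; z up
- carrier_well (a point): centre of the well's inner floor, 5 mm above the table; axes as the carrier's. The well is 120 by 120 mm inside, 55 mm deep, walls 5 mm thick, rim 60 mm above the table
- carrier_shelf (a point): centre of the shelf's steel top (110 by 80 mm), 42 mm above the table, 115 mm in +y from the well's centre; axes as the carrier's
- mat: fixed blue mat, 210 mm (x) by 100 mm (y), 3 mm thick; origin: centre of its underside, its top is at z = 3 mm. The scoop lies on it at the start with its lip towards the mat's +x
- ball0: loose, hard, turquoise cooling ball, 36 mm across, 25 g; origin: its centre; its axes roll with it
- ball1: loose, hard, turquoise cooling ball, 36 mm across, 25 g; origin: its centre; its axes roll with it
- ball2: loose, hard, turquoise cooling ball, 36 mm across, 25 g; origin: its centre; its axes roll with it
- ball3: loose, hard, turquoise cooling ball, 36 mm across, 25 g; origin: its centre; its axes roll with it
- ball4: loose, hard, turquoise cooling ball, 36 mm across, 25 g; origin: its centre; its axes roll with it
- dish_low: round culture dish, 60 mm across and 16 mm high with its green lid (lid 60 mm across over the upper 10 mm, clear base 57 mm across), 30 g, loose, standing on the carrier's shelf. Origin: centre of its underside
- dish_top: the other, equal dish, loose on the table at the start: 60 mm across, 16 mm high. Origin: centre of its underside
- disc_a: bystander: blue round base 90 mm across and 16 mm high with an upright metal knob to 69 mm; origin: centre of its underside. It stands at the left or right of the scoop; the loose dish stands on the other side
- disc_b: bystander, the same as disc_a, standing beyond the tray and the carrier
- bottle: bystander: amber bottle with red cap, 60 mm across, 130 mm high, in front of the robot to the left or right, farther out than the scoop; origin: centre of its underside
- tipbox: bystander: grey box with white lid, 85 by 120 by 80 mm high, in front of the robot to the left or right, farther out than the scoop; origin: centre of its underside
Things that resemble listed ones, but are neither listed nor needed, are in the scene too. Leave any yellow look-alike of the ball1 alone.

How it is judged (in metres and radians):
On the way, in this order (a step that is already met when the one before it is completed fails the run):
1. at least three balls are in the carrier's well ((distance between each of ball0, ball1, ball2 and carrier_well below 0.08 m or distance between each of ball0, ball1, ball3 and carrier_well below 0.08 m or distance between each of ball0, ball1, ball4 and carrier_well below 0.08 m or distance between each of ball0, ball2, ball3 and carrier_well below 0.08 m or distance between each of ball0, ball2, ball4 and carrier_well below 0.08 m or distance between each of ball0, ball3, ball4 and carrier_well below 0.08 m or distance between each of ball1, ball2, ball3 and carrier_well below 0.08 m or distance between each of ball1, ball2, ball4 and carrier_well below 0.08 m or distance between each of ball1, ball3, ball4 and carrier_well below 0.08 m or distance between each of ball2, ball3, ball4 and carrier_well below 0.08 m)), for 0.2 s.
2. then the scoop lies flat on its mat, released (x of scoop in the frame of mat between -0.1 and 0.1 m and y of scoop in the frame of mat between -0.045 and 0.045 m and z of scoop in the frame of mat below 0.008 m and angle between scoop's own z axis and vertical below 0.08 rad and contact force between the fingers and scoop below 0.1 N), for 0.2 s.
3. then the loose dish stands squarely on the other dish, released (z of dish_top in the frame of dish_low between 0.013 and 0.019 m and horizontal distance between dish_top and dish_low below 0.006 m and angle between dish_top's own z axis and vertical below 0.06 rad and contact force between the fingers and dish_top below 0.1 N), for 0.2 s.
At the end, for the whole second after the job is handed in: At least 3 of the 5 balls in the well, the others in the well or tray; the scoop at rest and flat on its mat, its pan's centre 5 mm or more inside the mat's edges; dish_top level on dish_low, centres within 6 mm; dish_low within 20 mm of its start; all released (all of step 2 and all of step 3 and (distance between each of ball0, ball1, ball2 and carrier_well below 0.08 m or distance between each of ball0, ball1, ball3 and carrier_well below 0.08 m or distance between each of ball0, ball1, ball4 and carrier_well below 0.08 m or distance between each of ball0, ball2, ball3 and carrier_well below 0.08 m or distance between each of ball0, ball2, ball4 and carrier_well below 0.08 m or distance between each of ball0, ball3, ball4 and carrier_well below 0.08 m or distance between each of ball1, ball2, ball3 and carrier_well below 0.08 m or distance between each of ball1, ball2, ball4 and carrier_well below 0.08 m or distance between each of ball1, ball3, ball4 and carrier_well below 0.08 m or distance between each of ball2, ball3, ball4 and carrier_well below 0.08 m) and (distance between ball0 and carrier_well below 0.08 m or (x of ball0 in the frame of tray_in between -0.05 and 0.05 m and y of ball0 in the frame of tray_in between -0.132 and 0.132 m)) and (distance between ball1 and carrier_well below 0.08 m or (x of ball1 in the frame of tray_in between -0.05 and 0.05 m and y of ball1 in the frame of tray_in between -0.132 and 0.132 m)) and (distance between ball2 and carrier_well below 0.08 m or (x of ball2 in the frame of tray_in between -0.05 and 0.05 m and y of ball2 in the frame of tray_in between -0.132 and 0.132 m)) and (distance between ball3 and carrier_well below 0.08 m or (x of ball3 in the frame of tray_in between -0.05 and 0.05 m and y of ball3 in the frame of tray_in between -0.132 and 0.132 m)) and (distance between ball4 and carrier_well below 0.08 m or (x of ball4 in the frame of tray_in between -0.05 and 0.05 m and y of ball4 in the frame of tray_in between -0.132 and 0.132 m)) and distance of dish_low from where it was at the start of the episode below 0.02 m and angle between dish_low's own z axis and vertical below 0.06 rad and linear speed of each of scoop, dish_top below 0.02 m/s); the robot touches nothing.
It fails at once if the gripper's fingers touch a ball (contact force between the fingers and ball0 above 0.3 N or contact force between the fingers and ball1 above 0.3 N or contact force between the fingers and ball2 above 0.3 N or contact force between the fingers and ball3 above 0.3 N or contact force between the fingers and ball4 above 0.3 N).
It fails at once if a bystander (disc_a, disc_b, bottle, tipbox) is moved by more than 30 mm or tipped by more than 0.3 rad (distance of any of disc_a, disc_b, bottle, tipbox from where it was at the start of the episode above 0.03 m or angle between any of disc_a, disc_b, bottle, tipbox's own z axis and vertical above 0.3 rad).
It also fails if it takes over 72 s, if anything falls off the work surface, if the arm or the gripper's body presses on something with over 40 N, if the wrist force passes 120 N, or if a joint passes its speed limit or range.

## Working session

There is one attempt and no reset: what is moved stays moved. The work goes in short steps, Python scripts to look and compute and a tool call to move; the robot and the scene stay as the last step left them, time stands still between calls to the robot, and variables do not carry over. Pictures are saved under pics/ and viewed, at most 10 in all, crops included, and the job is handed in when it is done.

Besides the shell and the picture viewer there is one more tool, called after "Emit:" as a command line: name --argument value ..., lists and objects as JSON in quotes. send_rows: Moves the arm, as the interface text tells. Its arguments: {"type":"object","properties":{"rows":{"type":"array","items":{"type":"object","properties":{"x":{"type":"number","minimum":-1,"maximum":1},"y":{"type":"number","minimum":-1,"maximum":1},"z":{"type":"number","minimum":-1,"maximum":1},"ax":{"type":"number","minimum":-1,"maximum":1},"ay":{"type":"number","minimum":-1,"maximum":1},"az":{"type":"number","minimum":-1,"maximum":1},"jaw":{"type":"number"}}}}},"required":["rows"]}

```bash
ls; mkdir -p pics; cat > h.py <<'E'
import numpy as np, cv2
from plant import bot
from scipy.spatial.transform import Rotation as Ro
def K(n):
    m=bot.camera_model(n); f=240/np.tan(np.radians(m["vertical_fov"])/2)
    return m,f,np.array(m["R"]),np.array(m["t"])
def rays(n,px):
    m,f,R,t=K(n); p=(np.atleast_2d(px).astype(float)-[m["cx"],m["cy"]])/f
    u=p.copy()
    for _ in range(30): u=p/(1+m["k1"]*(u**2).sum(1,keepdims=True))
    return -R.T@t, np.c_[u,np.ones(len(u))], R
def onplane(n,px,z):
    o,u,R=rays(n,px); d=u@R
    return o+d*((z-o[2])/d[:,2])[:,None]
def pts(n,depth,px):
    o,u,R=rays(n,px); px=np.atleast_2d(px).astype(int)
    return o+(u*depth[px[:,1],px[:,0]][:,None])@R
def proj(n,X):
    m,f,R,t=K(n); c=np.atleast_2d(X)@R.T+t; u=c[:,:2]/c[:,2:]
    return u*(1+m["k1"]*(u**2).sum(1,keepdims=True))*f+[m["cx"],m["cy"]]
def cap(n,save=None):
    p,d=bot.capture(n)
    if save: cv2.imwrite(f"pics/{save}.png",p[:,:,::-1])
    return p,d
E
python3 - <<'E'
from h import *
for n in("scene","top"):
    p,d=cap(n,n+"0"); np.savez(f"{n}0.npz",p=p,d=d)
    m,f,R,t=K(n); print(n,f,m["cx"],m["cy"],m["k1"],R.round(3).tolist(),(-R.T@t).round(1),(d>0).mean())
print(bot.get_obs())
E
```

```text
pics
scene 549.7130228072218 316.97925718996623 249.63297180854607 -0.06461494990940574 [[0.81, 0.587, 0.004], [0.505, -0.693, -0.515], [-0.3, 0.419, -0.857]] [ 916.8 -483.2 1064. ] 0.995966796875
top 608.7696191613278 309.27491506495113 238.1467966939967 -0.18263518649287888 [[-0.042, -0.999, 0.005], [-0.979, 0.041, -0.198], [0.197, -0.013, -0.98]] [ 265.9   20.8 1572.5] 0.99603515625
{'time': 0.1, 'joint_positions': array([-1.28800699e+00,  3.42648709e-01,  1.52490112e+00,  1.01173329e-05,
        1.27543054e+00, -1.45981779e-01]), 'dq': array([-0.00108184, -0.00174125, -0.00344798,  0.00099101,  0.00075813,
       -0.00079014]), 'tau': array([ 2.22969211e-03, -4.32001770e+01, -2.44693744e+01,  7.19706248e-02,
        5.25792805e-02, -4.53397524e-05]), 'tool_pos': array([ 218.19994235, -477.10867012,  226.12383541]), 'tcp_rot': array([-3.14022110e+00, -2.11434965e-04,  4.28768015e-01]), 'contact_force': array([-0.6315647 , -0.56711907,  0.06871498]), 'moment': array([-0.01135317, -0.01280589,  0.01843941]), 'finger_force': 0.0, 'grip_width': 91.72120506354271}
```

View pics/top0.png

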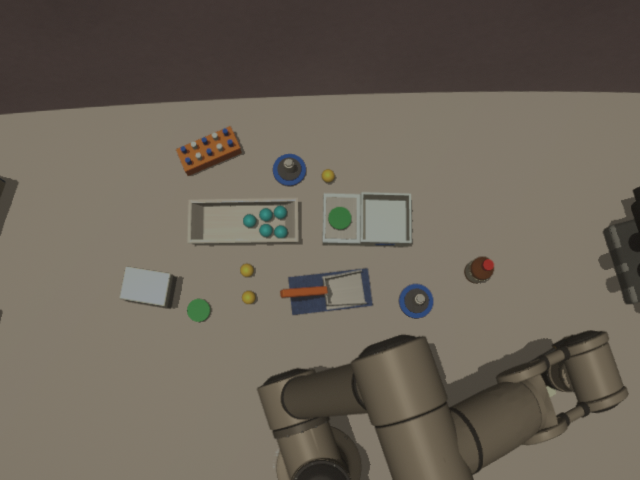

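View pics/scene0.png

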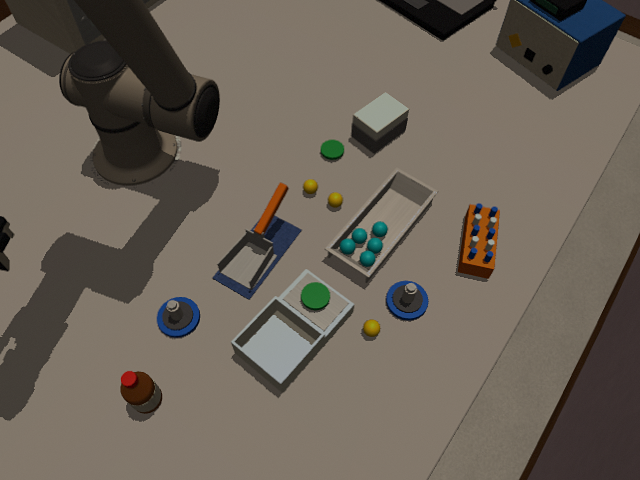

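Top view: tray around (243,222) with five balls in its right (-y) part, carrier well at (386,218), shelf dish at (340,218), and scoop on its mat with the pan at (346,291) and handle to the left. The loose dish is at (199,310). The scene view agrees. Next I measure from both.

```bash
cat >> h.py <<'E'
from scipy.optimize import least_squares
HS=dict(green=((45,100,40),(75,255,255)),orange=((3,180,90),(12,255,255)),teal=((80,120,60),(98,255,255)),mat=((105,80,20),(125,255,110)))
def blobs(p,c,amin=40):
    h=cv2.cvtColor(p,cv2.COLOR_RGB2HSV); m=cv2.inRange(h,*HS[c])
    if c!="teal": m=cv2.morphologyEx(m,cv2.MORPH_OPEN,np.ones((3,3)))
    k,_,s,ce=cv2.connectedComponentsWithStats(m)
    return m,[(ce[i],s[i]) for i in range(1,k) if s[i][4]>=amin]
def tri(a,b):
    (o1,u1,R1),(o2,u2,R2)=rays("top",a),rays("scene",b); d1=(u1@R1)[0];d2=(u2@R2)[0]
    s=np.linalg.lstsq(np.c_[d1,-d2],o2-o1,rcond=None)[0]
    P,Q=o1+s[0]*d1,o2+s[1]*d2; return (P+Q)/2,np.linalg.norm(P-Q)
E
python3 - <<'E'
from h import *
D={n:np.load(n+"0.npz") for n in("scene","top")}
for n in D:
    p,d=D[n]["p"],D[n]["d"]
    for c in HS:
        m,b=blobs(p,c,15)
        for ce,s in b:
            ii=np.argwhere(m>0)[:,::-1]; ii=ii[(ii[:,0]>=s[0])&(ii[:,0]<s[0]+s[2])&(ii[:,1]>=s[1])&(ii[:,1]<s[1]+s[3])]
            P=pts(n,d,ii)
            print(n,c,ce.round(1),s[4],"med",np.median(P,0).round(1),"zpct",np.percentile(P[:,2],[5,50,95]).round(0))
# rims via depth heights
for n in D:
    d=D[n]["d"]; yy,xx=np.mgrid[0:480,0:640]; P=pts(n,d,np.c_[xx.ravel(),yy.ravel()])
    np.save(n+"P.npy",P)
    def rect(name,lo,hi,z0,z1):
        q=P[(P[:,0]>lo[0])&(P[:,0]<hi[0])&(P[:,1]>lo[1])&(P[:,1]<hi[1])&(P[:,2]>z0)&(P[:,2]<z1)]
        print(n,name,len(q),cv2.minAreaRect(q[:,:2].astype(np.float32)),np.median(q[:,2]))
    c=onplane("top",[(243,222),(366,219)],40); 
    rect("tray",c[0,:2]-[80,170],c[0,:2]+[80,170],34,50)
    rect("carr",c[1,:2]-[90,140],c[1,:2]+[90,140],53,68)
E
```

```text
scene green [331.9 148.6] 338 med [408.5 289.6  17.6] zpct [14. 18. 21.]
scene green [315.  295.3] 600 med [625.9 -81.8  59.2] zpct [56. 59. 63.]
scene orange [263.6 219.9] 59 med [437.9 -12.6  86.8] zpct [82. 87. 92.]
scene teal [379.7 227.5] 140 med [637.7 147.7  37.5] zpct [29. 37. 42.]
scene teal [359.3 234.2] 145 med [610.4 106.4  36.6] zpct [29. 37. 42.]
scene teal [347.3 244.7] 159 med [604.4  68.4  36.1] zpct [28. 36. 42.]
scene teal [374.7 243.9] 147 med [651.8 105.7  36. ] zpct [29. 36. 42.]
scene teal [367.4 256.9] 158 med [657.1  68.   36.7] zpct [29. 37. 43.]
scene mat [585.   32.3] 3056 med [789.1 933.4 169.3] zpct [ 30. 169. 174.]
scene mat [477.  209.7] 26 med [795.2 303.6  60.2] zpct [50. 60. 70.]
scene mat [492.3 213.1] 34 med [827.  316.1  61. ] zpct [50. 61. 71.]
scene mat [280.4 236.8] 843 med [461.9  16.3   4.4] zpct [1. 4. 8.]
scene mat [474.3 232. ] 33 med [817.6 248.5  58.9] zpct [49. 59. 68.]
scene mat [489.9 235.4] 28 med [849.6 259.7  59.5] zpct [48. 59. 68.]
scene mat [471.3 255. ] 33 med [839.9 191.2  60.2] zpct [50. 60. 74.]
scene mat [487.5 258.3] 31 m
[... 653 characters left out ...]
5.9] zpct [28. 36. 43.]
top teal [265.3 229.8] 101 med [600.7 113.3  36.8] zpct [30. 37. 42.]
top teal [280.  231.3] 101 med [595.6  74.9  36. ] zpct [30. 36. 42.]
scene tray 2099 ((631.5999755859375, 170.15867614746094), (290.163818359375, 118.0449447631836), 88.49535369873047) 41.829893772198375
scene carr 1534 ((624.533935546875, -158.43190002441406), (213.79591369628906, 132.30563354492188), 86.34772491455078) 59.71179383020689
top tray 1612 ((628.1618041992188, 171.23545837402344), (286.3788146972656, 118.5335922241211), 88.5484848022461) 40.59465804110414
top carr 798 ((620.1615600585938, -155.46713256835938), (211.83441162109375, 133.0783233642578), 85.9344711303711) 58.79578151458975
```

```bash
python3 - <<'E'
from h import *
D={n:np.load(n+"0.npz") for n in("scene","top")}
for n in D:
    p=D[n]["p"];P=np.load(n+"P.npy").reshape(480,640,3); h=cv2.cvtColor(p,cv2.COLOR_RGB2HSV)
    box=(P[...,0]>370)&(P[...,0]<540)&(P[...,1]>-180)&(P[...,1]<120)
    m=box&(cv2.inRange(h,(0,150,60),(14,255,255))>0)&(P[...,2]>40)
    q=P[m]; c=q.mean(0); _,s,v=np.linalg.svd(q-c); print(n,"handle",m.sum(),c.round(1),"dir",v[0].round(3),"ext",np.percentile((q-c)@v[0],[1,99]).round(0))
    w=P[box&~m&(P[...,2]>33)&(P[...,2]<60)&(cv2.inRange(h,(0,150,60),(14,255,255))==0)]
    print(" walls",len(w),cv2.minAreaRect(w[:,:2].astype(np.float32)))
    mt=P[box&(cv2.inRange(h,(100,80,15),(130,255,140))>0)&(P[...,2]<14)]
    print(" mat",len(mt),cv2.minAreaRect(mt[:,:2].astype(np.float32)),mt[:,:2].min(0),mt[:,:2].max(0))
    # tray long walls: outer rim edges via linear fits
    t=P[(abs(P[...,0]-630)<75)&(abs(P[...,1]-170)<150)&(P[...,2]>36)&(P[...,2]<47)&(cv2.inRange(h,HS["teal"][0],HS["teal"][1])==0)]
    for sgn in(-1,1):
        k=t[(sgn*(t[:,0]-630)>38)&(abs(t[:,1]-170)<120)]; f=np.polyfit(k[:,1]-170,k[:,0],1); k=k[abs(k[:,0]-np.polyval(f,k[:,1]-170))<6];f=np.polyfit(k[:,1]-170,k[:,0],1); print(" traywall",f.round(4),len(k))
        k=t[(sgn*(t[:,1]-170)>115)&(abs(t[:,0]-630)<45)]; print(" trayend",np.median(k[:,1]) if len(k) else 0, len(k))
    t=P[(abs(P[...,0]-622)<90)&(abs(P[...,1]+156)<125)&(P[...,2]>55)&(P[...,2]<66)&(cv2.inRange(h,HS["green"][0],HS["green"][1])==0)]
    for sgn in(-1,1):
        k=t[(sgn*(t[:,0]-622)>45)&(abs(t[:,1]+190)<50)]; f=np.polyfit(k[:,1]+190,k[:,0],1); print(" wellwall x",f.round(3),len(k))
        k=t[(sgn*(t[:,1]+190)>50)&(sgn*(t[:,1]+190)<75)&(abs(t[:,0]-622)<50)]; print(" wellwall y",np.median(k[:,1]),len(k))
g=[((331.9,148.6),(198.3,309.9)),((315,295.3),(339.3,217.8))]
for s,t in g: print("tri",[np.round(x,1) for x in tri(t,s)], onplane("top",t,tri(t,s)[0][2]).round(1),onplane("scene",s,tri(t,s)[0][2]).round(1))
E
```

```text
scene handle 474 [437.5  14.5  98.8] dir [ 0.074 -0.905 -0.419] ext [-58.  58.]
 walls 431 ((446.13726806640625, -77.92657470703125), (86.71379852294922, 113.0768051147461), 4.089292049407959)
 mat 1313 ((444.5184326171875, -49.552001953125), (99.88040924072266, 211.59071350097656), 4.578630447387695) [ 390.26928791 -158.01258366] [500.07220713  58.11688865]
 traywall [2.600000e-02 5.790321e+02] 419
 trayend 30.365214978357926 187
 traywall [2.480000e-02 6.853741e+02] 388
 trayend 304.30291836711615 243
 wellwall x [6.90000e-02 5.60708e+02] 171
 wellwall y -261.63806841096806 132
 wellwall x [-1.50000e-02  6.84177e+02] 188
 wellwall y -136.36906665021831 118
top handle 351 [430.7  20.7 100. ] dir [-0.079  0.914  0.399] ext [-61.  56.]
 walls 147 ((439.9414978027344, -80.89856719970703), (82.97604370117188, 102.40119934082031), 5.683957576751709)
 mat 10 ((426.7768859863281, -65.82888793945312), (152.88885498046875, 66.00334167480469), 89.67044067382812) [ 393.98037921 -142.46185098] [460.10127827  10.75069479]
 traywall [2.320000e-02 5.743301e+02] 289
 trayend 34.542040373033835 141
 traywall [2.620000e-02 6.811101e+02] 320
 trayend 307.16685063068434 162
 wellwall x [7.30000e-02 5.54276e+02] 80
 wellwall y -259.1634395772526 64
 wellwall x [6.50000e-02 6.79732e+02] 87
 wellwall y -135.25397004254296 65
tri [array([404.2, 294.3,  10.5]), np.float64(1.6)] [[403.6 293.7  10.5]] [[404.6 294.9  10.5]]
tri [array([622.9, -78.4,  49.8]), np.float64(1.2)] [[622.4 -78.9  49.8]] [[623.2 -77.9  49.8]]
```

```bash
cat >> h.py <<'E'
import json,os
G=np.array([-85,0,57.8])   # TCP in scoop frame
def Rs(yaw,pitch=0): return Ro.from_euler("ZY",[yaw,pitch],degrees=True).as_matrix()
FL=np.diag([-1.,1,-1])
def tool(xyz,yaw): return np.array(xyz,float),Rs(yaw)@FL          # yaw = lip heading, deg
def scoop(xyz,yaw,pitch=0,about=None):  # scoop point `about` placed at xyz; pitch>0 lowers lip
    R=Rs(yaw,pitch); return np.array(xyz,float)+R@(G-(np.zeros(3) if about is None else np.array(about))),R@FL
def loadc():
    if os.path.exists("cmd.json"): c=json.load(open("cmd.json")); return np.array(c[0]),np.array(c[1])
    return np.array([218.308,-477.479,226.741]),Ro.from_euler("xyz",[np.pi,0,.4288]).as_matrix()
def plan(wps,jaw=1,save=True):
    """wps: (nrows,(pos,R)[,jaw]); 10 rows in all"""
    p0,R0=loadc(); p,R=p0,R0; out=[]
    for w in wps:
        n,(q,Q)=w[0],w[1]; j=w[2] if len(w)>2 else jaw
        rv=Ro.from_matrix(R.T@Q).as_rotvec()
        for i in range(1,n+1):
            a=p+(q-p)*i/n; A=R@Ro.from_rotvec(rv*i/n).as_matrix()
            v=np.r_[R0.T@(a-p0)/200,Ro.from_matrix(R0.T@A).as_rotvec()/(np.pi/3)].round(3)+0.
            out.append(dict(zip(["x","y","z","ax","ay","az"],v.tolist()),jaw=j))
        if n>0:
            sp=np.linalg.norm(q-p)/n; sr=np.degrees(np.linalg.norm(rv))/n
            if sp>62 or sr>10.7: print("TOO FAST",sp,sr)
        p,R=q,Q
    if len(out)!=10 or any(abs(r[k])>1 for r in out for k in r): print("BAD",len(out))
    v=out[-1]; pe=p0+R0@np.array([v["x"],v["y"],v["z"]])*200; Re=R0@Ro.from_rotvec(np.array([v["ax"],v["ay"],v["az"]])*np.pi/3).as_matrix()
    if save: json.dump([pe.tolist(),Re.tolist()],open("cmd.json","w"))
    print(json.dumps(out).replace('"',"'") if 0 else json.dumps(out))
E
python3 - <<'E'
from h import *
p0,R0=loadc()
# initial scoop-style heading equiv: yaw_tool=heading+180
h0=np.degrees(.4288)-180; h1=-85.1
T=lambda f,z:tool([218.3+f*(435.2-218.3),-477.5+f*(4.1+477.5),z],h0+f*(h1-h0))
plan([(10,T(.4,226))]);plan([(10,T(.7,226))]);plan([(6,T(1,190)),(4,T(1,61))])
E
```

```text
[{"x": 0.079, "y": -0.07, "z": 0.0, "ax": 0.0, "ay": 0.0, "az": -0.047, "jaw": 1}, {"x": 0.159, "y": -0.139, "z": 0.001, "ax": 0.0, "ay": 0.0, "az": -0.094, "jaw": 1}, {"x": 0.238, "y": -0.209, "z": 0.001, "ax": 0.0, "ay": 0.0, "az": -0.141, "jaw": 1}, {"x": 0.318, "y": -0.278, "z": 0.001, "ax": 0.0, "ay": 0.0, "az": -0.188, "jaw": 1}, {"x": 0.397, "y": -0.348, "z": 0.002, "ax": 0.0, "ay": 0.0, "az": -0.234, "jaw": 1}, {"x": 0.477, "y": -0.417, "z": 0.002, "ax": 0.0, "ay": 0.0, "az": -0.281, "jaw": 1}, {"x": 0.556, "y": -0.487, "z": 0.003, "ax": 0.0, "ay": 0.0, "az": -0.328, "jaw": 1}, {"x": 0.636, "y": -0.556, "z": 0.003, "ax": 0.0, "ay": 0.0, "az": -0.375, "jaw": 1}, {"x": 0.715, "y": -0.626, "z": 0.003, "ax": 0.0, "ay": 0.0, "az": -0.422, "jaw": 1}, {"x": 0.795, "y": -0.696, "z": 0.004, "ax": 0.0, "ay": 0.0, "az": -0.469, "jaw": 1}]
[{"x": 0.077, "y": -0.018, "z": 0.0, "ax": 0.0, "ay": 0.0, "az": -0.035, "jaw": 1}, {"x": 0.154, "y": -0.036, "z": 0.0, "ax": 0.0, "ay": 0.0, "az": -0.07, "jaw": 1}, {"x": 0.231, "y": -0.054, "z": 0.0, "ax": 0.0, "ay": 0.0, "az": -0.105, "jaw": 1}, {"x
[... 711 characters left out ...]
": 0.0, "az": -0.117, "jaw": 1}, {"x": 0.392, "y": 0.055, "z": 0.09, "ax": 0.0, "ay": 0.0, "az": -0.176, "jaw": 1}, {"x": 0.523, "y": 0.074, "z": 0.12, "ax": 0.0, "ay": 0.0, "az": -0.234, "jaw": 1}, {"x": 0.653, "y": 0.092, "z": 0.15, "ax": 0.0, "ay": 0.0, "az": -0.293, "jaw": 1}, {"x": 0.784, "y": 0.111, "z": 0.18, "ax": 0.0, "ay": 0.0, "az": -0.351, "jaw": 1}, {"x": 0.784, "y": 0.111, "z": 0.341, "ax": 0.0, "ay": 0.0, "az": -0.351, "jaw": 1}, {"x": 0.784, "y": 0.111, "z": 0.502, "ax": 0.0, "ay": 0.0, "az": -0.351, "jaw": 1}, {"x": 0.784, "y": 0.111, "z": 0.663, "ax": 0.0, "ay": 0.0, "az": -0.351, "jaw": 1}, {"x": 0.784, "y": 0.111, "z": 0.825, "ax": 0.0, "ay": 0.0, "az": -0.351, "jaw": 1}]
```

Emit:
send_rows --rows '[{"x": 0.08,"y": -0.07,"z": 0,"az": -0.05,"jaw": 1},{"x": 0.16,"y": -0.14,"z": 0,"az": -0.1,"jaw": 1},{"x": 0.24,"y": -0.21,"z": 0,"az": -0.14,"jaw": 1},{"x": 0.32,"y": -0.28,"z": 0,"az": -0.19,"jaw": 1},{"x": 0.4,"y": -0.35,"z": 0,"az": -0.23,"jaw": 1},{"x": 0.48,"y": -0.42,"z": 0,"az": -0.28,"jaw": 1},{"x": 0.56,"y": -0.49,"z": 0,"az": -0.33,"jaw": 1},{"x": 0.64,"y": -0.56,"z": 0,"az": -0.375,"jaw": 1},{"x": 0.72,"y": -0.63,"z": 0,"az": -0.42,"jaw": 1},{"x": 0.795,"y": -0.696,"z": 0.004,"az": -0.469,"jaw": 1}]'

```text
schema error: expected keys x, y, z, ax, ay, az, jaw
```

Emit:
send_rows --rows '[{"x": 0.08,"y": -0.02,"z": 0,"az": -0.04,"jaw": 1},{"x": 0.16,"y": -0.04,"z": 0,"az": -0.07,"jaw": 1},{"x": 0.24,"y": -0.06,"z": 0,"az": -0.11,"jaw": 1},{"x": 0.32,"y": -0.08,"z": 0,"az": -0.15,"jaw": 1},{"x": 0.4,"y": -0.1,"z": 0,"az": -0.18,"jaw": 1},{"x": 0.48,"y": -0.12,"z": 0,"az": -0.22,"jaw": 1},{"x": 0.56,"y": -0.13,"z": 0,"az": -0.25,"jaw": 1},{"x": 0.64,"y": -0.15,"z": 0,"az": -0.29,"jaw": 1},{"x": 0.72,"y": -0.165,"z": 0,"az": -0.33,"jaw": 1},{"x": 0.772,"y": -0.178,"z": 0,"az": -0.352,"jaw": 1}]'

```text
schema error: expected keys x, y, z, ax, ay, az, jaw
```

Emit:
send_rows --rows '[{"x": 0.13,"y": 0.02,"z": 0.03,"az": -0.06,"jaw": 1},{"x": 0.26,"y": 0.04,"z": 0.06,"az": -0.12,"jaw": 1},{"x": 0.39,"y": 0.06,"z": 0.09,"az": -0.18,"jaw": 1},{"x": 0.52,"y": 0.07,"z": 0.12,"az": -0.23,"jaw": 1},{"x": 0.65,"y": 0.09,"z": 0.15,"az": -0.29,"jaw": 1},{"x": 0.784,"y": 0.111,"z": 0.18,"az": -0.351,"jaw": 1},{"x": 0.784,"y": 0.111,"z": 0.22,"az": -0.351,"jaw": 1},{"x": 0.784,"y": 0.111,"z": 0.27,"az": -0.351,"jaw": 1},{"x": 0.784,"y": 0.111,"z": 0.3,"az": -0.351,"jaw": 1},{"x": 0.784,"y": 0.111,"z": 0.3,"az": -0.351,"jaw": 1}]'

```text
schema error: expected keys x, y, z, ax, ay, az, jaw
```

Emit:
send_rows --rows '[{"x": 0.08,"y": -0.07,"z": 0,"ax": 0,"ay": 0,"az": -0.05,"jaw": 1},{"x": 0.16,"y": -0.14,"z": 0,"ax": 0,"ay": 0,"az": -0.1,"jaw": 1},{"x": 0.24,"y": -0.21,"z": 0,"ax": 0,"ay": 0,"az": -0.14,"jaw": 1},{"x": 0.32,"y": -0.28,"z": 0,"ax": 0,"ay": 0,"az": -0.19,"jaw": 1},{"x": 0.4,"y": -0.35,"z": 0,"ax": 0,"ay": 0,"az": -0.23,"jaw": 1},{"x": 0.48,"y": -0.42,"z": 0,"ax": 0,"ay": 0,"az": -0.28,"jaw": 1},{"x": 0.56,"y": -0.49,"z": 0,"ax": 0,"ay": 0,"az": -0.33,"jaw": 1},{"x": 0.64,"y": -0.56,"z": 0,"ax": 0,"ay": 0,"az": -0.375,"jaw": 1},{"x": 0.72,"y": -0.63,"z": 0,"ax": 0,"ay": 0,"az": -0.42,"jaw": 1},{"x": 0.795,"y": -0.696,"z": 0.004,"ax": 0,"ay": 0,"az": -0.469,"jaw": 1}]'

```text
time: 1.35
tool_pos: [305.5, -283.4, 226.0]
tcp_rot: [3.141, 0.0, 0.924]
contact_force: [0.7, 0.1, 0.1]
grip_width: 92.0
finger_force: 0.0
```

Emit:
send_rows --rows '[{"x": 0.08,"y": -0.02,"z": 0,"ax": 0,"ay": 0,"az": -0.04,"jaw": 1},{"x": 0.16,"y": -0.04,"z": 0,"ax": 0,"ay": 0,"az": -0.07,"jaw": 1},{"x": 0.24,"y": -0.06,"z": 0,"ax": 0,"ay": 0,"az": -0.11,"jaw": 1},{"x": 0.32,"y": -0.08,"z": 0,"ax": 0,"ay": 0,"az": -0.15,"jaw": 1},{"x": 0.4,"y": -0.1,"z": 0,"ax": 0,"ay": 0,"az": -0.18,"jaw": 1},{"x": 0.48,"y": -0.12,"z": 0,"ax": 0,"ay": 0,"az": -0.22,"jaw": 1},{"x": 0.56,"y": -0.13,"z": 0,"ax": 0,"ay": 0,"az": -0.25,"jaw": 1},{"x": 0.64,"y": -0.15,"z": 0,"ax": 0,"ay": 0,"az": -0.29,"jaw": 1},{"x": 0.72,"y": -0.165,"z": 0,"ax": 0,"ay": 0,"az": -0.33,"jaw": 1},{"x": 0.772,"y": -0.178,"z": 0,"ax": 0,"ay": 0,"az": -0.352,"jaw": 1}]'

```text
time: 2.6
tool_pos: [370.5, -139.5, 225.9]
tcp_rot: [3.142, 0.0, 1.291]
contact_force: [0.0, 0.5, 0.1]
grip_width: 91.5
finger_force: 0.0
```

Emit:
send_rows --rows '[{"x": 0.13,"y": 0.02,"z": 0.03,"ax": 0,"ay": 0,"az": -0.06,"jaw": 1},{"x": 0.26,"y": 0.04,"z": 0.06,"ax": 0,"ay": 0,"az": -0.12,"jaw": 1},{"x": 0.39,"y": 0.06,"z": 0.09,"ax": 0,"ay": 0,"az": -0.18,"jaw": 1},{"x": 0.52,"y": 0.07,"z": 0.12,"ax": 0,"ay": 0,"az": -0.23,"jaw": 1},{"x": 0.65,"y": 0.09,"z": 0.15,"ax": 0,"ay": 0,"az": -0.29,"jaw": 1},{"x": 0.784,"y": 0.111,"z": 0.18,"ax": 0,"ay": 0,"az": -0.351,"jaw": 1},{"x": 0.784,"y": 0.111,"z": 0.24,"ax": 0,"ay": 0,"az": -0.351,"jaw": 1},{"x": 0.784,"y": 0.111,"z": 0.3,"ax": 0,"ay": 0,"az": -0.351,"jaw": 1},{"x": 0.784,"y": 0.111,"z": 0.3,"ax": 0,"ay": 0,"az": -0.351,"jaw": 1},{"x": 0.784,"y": 0.111,"z": 0.3,"ax": 0,"ay": 0,"az": -0.351,"jaw": 1}]'

```text
time: 3.85
tool_pos: [435.2, 3.4, 166.1]
tcp_rot: [3.141, 0.0, 1.655]
contact_force: [0.7, 0.5, -0.3]
grip_width: 91.9
finger_force: 0.0
```

Emit:
send_rows --rows '[{"x": 0,"y": 0,"z": 0.2,"ax": 0,"ay": 0,"az": 0,"jaw": 1},{"x": 0,"y": 0,"z": 0.4,"ax": 0,"ay": 0,"az": 0,"jaw": 1},{"x": 0,"y": 0,"z": 0.525,"ax": 0,"ay": 0,"az": 0,"jaw": 1},{"x": 0,"y": 0,"z": 0.525,"ax": 0,"ay": 0,"az": 0,"jaw": 1},{"x": 0,"y": 0,"z": 0.525,"ax": 0,"ay": 0,"az": 0,"jaw": -1},{"x": 0,"y": 0,"z": 0.525,"ax": 0,"ay": 0,"az": 0,"jaw": -1},{"x": 0,"y": 0,"z": 0.525,"ax": 0,"ay": 0,"az": 0,"jaw": -1},{"x": 0,"y": 0,"z": 0.525,"ax": 0,"ay": 0,"az": 0,"jaw": -1},{"x": 0,"y": 0,"z": 0.525,"ax": 0,"ay": 0,"az": 0,"jaw": -1},{"x": 0,"y": 0,"z": 0.525,"ax": 0,"ay": 0,"az": 0,"jaw": -1}]'

```text
time: 5.1
tool_pos: [435.3, 4.1, 60.9]
tcp_rot: [3.142, 0.0, 1.656]
contact_force: [-0.7, -0.2, -0.6]
grip_width: 36.5
finger_force: 0.0
```

```bash
python3 - <<'E'
from h import *
print(bot.get_obs()); p,d=cap("scene","grip1"); np.savez("grip1.npz",p=p,d=d)
cv2.imwrite("pics/grip1c.png",cv2.resize(p[150:330,180:400,::-1],None,fx=3,fy=3))
E
```

```text
{'time': 5.1, 'joint_positions': array([-1.67062210e-01,  4.10319121e-01,  1.97525547e+00, -1.06225016e-04,
        7.55992688e-01, -2.52335741e-01]), 'dq': array([-0.00033811,  0.00029707,  0.00109743,  0.0009793 , -0.00016913,
        0.00123388]), 'tau': array([ 2.85675473e-03, -3.80739248e+01, -1.58308303e+01,  4.75337659e-02,
        5.67190885e-02,  1.12994890e-04]), 'tool_pos': array([435.25137334,   4.05701542,  60.91386364]), 'tcp_rot': array([3.14158628e+00, 7.69001306e-05, 1.65614714e+00]), 'contact_force': array([-0.71896534, -0.18719913, -0.61603407]), 'moment': array([-0.00660493, -0.11290438,  0.0305141 ]), 'finger_force': 0.0, 'grip_width': 36.52794215505777}
```

View pics/grip1c.png

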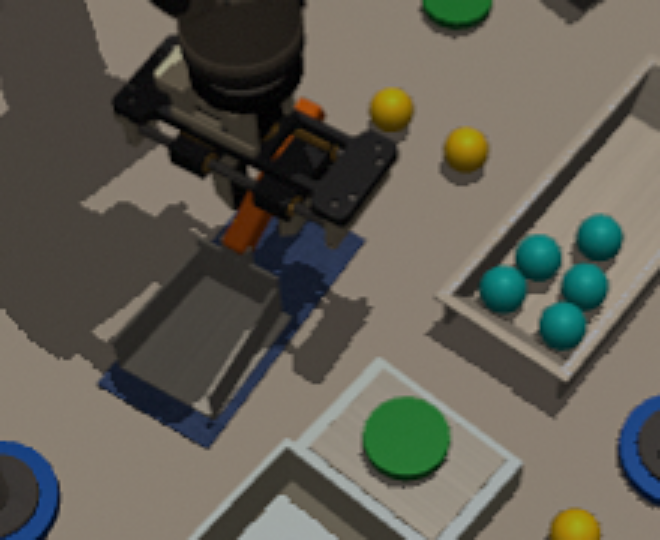

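Emit:
send_rows --rows '[{"x": 0,"y": 0,"z": 0,"ax": 0,"ay": 0,"az": 0,"jaw": -1},{"x": 0,"y": 0,"z": 0,"ax": 0,"ay": 0,"az": 0,"jaw": -1},{"x": 0,"y": 0,"z": 0,"ax": 0,"ay": 0,"az": 0,"jaw": -1},{"x": 0,"y": 0,"z": 0,"ax": 0,"ay": 0,"az": 0,"jaw": -1},{"x": 0,"y": 0,"z": -0.05,"ax": 0,"ay": 0,"az": 0,"jaw": -1},{"x": 0,"y": 0,"z": -0.15,"ax": 0,"ay": 0,"az": 0,"jaw": -1},{"x": 0,"y": 0,"z": -0.25,"ax": 0,"ay": 0,"az": 0,"jaw": -1},{"x": 0,"y": 0,"z": -0.35,"ax": 0,"ay": 0,"az": 0,"jaw": -1},{"x": 0,"y": 0,"z": -0.45,"ax": 0,"ay": 0,"az": 0,"jaw": -1},{"x": 0,"y": 0,"z": -0.5,"ax": 0,"ay": 0,"az": 0,"jaw": -1}]'

```text
time: 6.4
tool_pos: [435.5, 4.0, 162.2]
tcp_rot: [3.14, 0.0, 1.656]
contact_force: [0.4, 0.1, -1.3]
grip_width: 19.5
finger_force: 30.0
```

```bash
cat >> h.py <<'E'
def panfit(n,S,yaw,pitch):
    """compare expected scoop floor with depth: pan-floor plane slope/height in the scoop's expected frame"""
    p,d=bot.capture(n); R=Rs(yaw,pitch)
    yy,xx=np.mgrid[0:480:1,0:640:1]; P=pts(n,d,np.c_[xx.ravel(),yy.ravel()])
    L=(P-np.array(S))@R
    k=(abs(L[:,0])<42)&(abs(L[:,1])<25)&(abs(L[:,2])<22); q=L[k]
    c,*_=np.linalg.lstsq(np.c_[q[:,:2],np.ones(len(q))],q[:,2],rcond=None)
    w=L[(abs(L[:,0])<60)&(abs(L[:,1])<55)&(L[:,2]>25)&(L[:,2]<48)]
    print(n,len(q),"slope x,y deg",np.degrees(c[:2]).round(2),"z",c[2].round(1),"walls",cv2.minAreaRect(w[:,:2].astype(np.float32)) if len(w)>5 else 0)
    return p,L,k
E
python3 - <<'E'
from h import *
json.dump([x.tolist() for x in tool([435.25,4.05,161],-85.1)],open("cmd.json","w"))
print(bot.get_obs()["moment"],bot.get_obs()["contact_force"])
for n in("scene","top"):
    p,L,k=panfit(n,(442.5,-80.6,103.1),-85.1,0)
    if n=="scene": cv2.imwrite("pics/lift1.png",cv2.resize(p[130:330,150:430,::-1],None,fx=2.5,fy=2.5))
E
```

```text
[ 0.00567198 -0.06841227  0.00700215] [ 0.41595704  0.11818115 -1.31402845]
scene 787 slope x,y deg [-0.11 -0.11] z 4.5 walls ((3.1192092895507812, 1.9380760192871094), (101.6380615234375, 87.82025146484375), 0.6825328469276428)
top 319 slope x,y deg [ 1.06 -0.72] z 3.2 walls ((3.9415740966796875, 0.4345970153808594), (82.36802673339844, 99.26558685302734), 86.81971740722656)
```

```bash
cat >> h.py <<'E'
T0=np.array([629.5,170.5]); U=np.array([.025,1.]); YT=-91.4; LIP=(50,0,0)
def tl(y,z,pitch,dx=0): return scoop(np.r_[T0+U*y+[dx,0],z],YT,pitch,LIP)
E
sed -i 's/print(json.dumps(out).*/[print(i,list(r.values())) for i,r in enumerate(out)]/' h.py
python3 - <<'E'
from h import *
p0,R0=loadc(); q,Q=tl(14,90,0)
from scipy.spatial.transform import Slerp
mid=Ro.from_matrix(R0)*Ro.from_rotvec(Ro.from_matrix(R0.T@Q).as_rotvec()*.5)
plan([(10,((p0+q)/2,mid.as_matrix()))],-1); plan([(8,(q,Q)),(2,tl(14,80,6))],-1); plan([(3,tl(14,45,15)),(4,tl(14,6,15)),(3,tl(14,5,15))],-1)
E
```

```text
0 [0.074, 0.056, 0.003, 0.0, 0.0, 0.005, -1]
1 [0.149, 0.112, 0.007, 0.0, 0.0, 0.01, -1]
2 [0.223, 0.168, 0.01, 0.0, 0.0, 0.016, -1]
3 [0.297, 0.224, 0.013, 0.0, 0.0, 0.021, -1]
4 [0.372, 0.28, 0.017, 0.0, 0.0, 0.026, -1]
5 [0.446, 0.336, 0.02, 0.0, 0.0, 0.031, -1]
6 [0.52, 0.392, 0.023, 0.0, 0.0, 0.037, -1]
7 [0.595, 0.448, 0.026, 0.0, 0.0, 0.042, -1]
8 [0.669, 0.504, 0.03, 0.0, 0.0, 0.047, -1]
9 [0.743, 0.56, 0.033, 0.0, 0.0, 0.052, -1]
0 [0.097, 0.065, 0.004, 0.0, 0.0, 0.007, -1]
1 [0.193, 0.13, 0.008, 0.0, 0.0, 0.013, -1]
2 [0.29, 0.195, 0.012, 0.0, 0.0, 0.02, -1]
3 [0.387, 0.26, 0.016, 0.0, 0.0, 0.027, -1]
4 [0.483, 0.325, 0.021, 0.0, 0.0, 0.033, -1]
5 [0.58, 0.389, 0.025, 0.0, 0.0, 0.04, -1]
6 [0.677, 0.454, 0.029, 0.0, 0.0, 0.046, -1]
7 [0.773, 0.519, 0.033, 0.0, 0.0, 0.053, -1]
8 [0.756, 0.518, 0.024, -0.001, 0.05, 0.053, -1]
9 [0.739, 0.517, 0.014, -0.003, 0.1, 0.053, -1]
0 [-0.024, 0.0, 0.024, 0.0, 0.05, 0.0, -1]
1 [-0.048, 0.0, 0.048, 0.0, 0.1, 0.0, -1]
2 [-0.071, 0.0, 0.072, 0.0, 0.15, 0.0, -1]
3 [-0.077, 0.0, 0.121, 0.0, 0.15, 0.0, -1]
4 [-0.082, 0.0, 0.169, 0.0, 0.15, 0.0, -1]
5 [-0.087, 0.0, 0.218, 0.0, 0.15, 0.0, -1]
6 [-0.092, 0.0, 0.266, 0.0, 0.15, 0.0, -1]
7 [-0.092, 0.0, 0.268, 0.0, 0.15, 0.0, -1]
8 [-0.092, 0.0, 0.269, 0.0, 0.15, 0.0, -1]
9 [-0.092, 0.0, 0.271, 0.0, 0.15, 0.0, -1]
```

Emit:
send_rows --rows '[{"x": 0.074,"y": 0.056,"z": 0,"ax": 0,"ay": 0,"az": 0.005,"jaw": -1},{"x": 0.149,"y": 0.112,"z": 0.007,"ax": 0,"ay": 0,"az": 0.01,"jaw": -1},{"x": 0.223,"y": 0.168,"z": 0.01,"ax": 0,"ay": 0,"az": 0.016,"jaw": -1},{"x": 0.297,"y": 0.224,"z": 0.013,"ax": 0,"ay": 0,"az": 0.021,"jaw": -1},{"x": 0.372,"y": 0.28,"z": 0.017,"ax": 0,"ay": 0,"az": 0.026,"jaw": -1},{"x": 0.446,"y": 0.336,"z": 0.02,"ax": 0,"ay": 0,"az": 0.031,"jaw": -1},{"x": 0.52,"y": 0.392,"z": 0.023,"ax": 0,"ay": 0,"az": 0.037,"jaw": -1},{"x": 0.595,"y": 0.448,"z": 0.026,"ax": 0,"ay": 0,"az": 0.042,"jaw": -1},{"x": 0.669,"y": 0.504,"z": 0.03,"ax": 0,"ay": 0,"az": 0.047,"jaw": -1},{"x": 0.743,"y": 0.56,"z": 0.033,"ax": 0,"ay": 0,"az": 0.052,"jaw": -1}]'

```text
time: 7.75
tool_pos: [534.8, 162.7, 154.2]
tcp_rot: [-3.142, 0.0, 1.601]
contact_force: [1.1, -0.6, -2.8]
grip_width: 19.8
finger_force: 30.0
```

Emit:
send_rows --rows '[{"x": 0.097,"y": 0.065,"z": 0.004,"ax": 0,"ay": 0,"az": 0.007,"jaw": -1},{"x": 0.193,"y": 0.13,"z": 0.008,"ax": 0,"ay": 0,"az": 0.013,"jaw": -1},{"x": 0.29,"y": 0.195,"z": 0.012,"ax": 0,"ay": 0,"az": 0.02,"jaw": -1},{"x": 0.387,"y": 0.26,"z": 0.016,"ax": 0,"ay": 0,"az": 0.027,"jaw": -1},{"x": 0.483,"y": 0.325,"z": 0.021,"ax": 0,"ay": 0,"az": 0.033,"jaw": -1},{"x": 0.58,"y": 0.389,"z": 0.025,"ax": 0,"ay": 0,"az": 0.04,"jaw": -1},{"x": 0.677,"y": 0.454,"z": 0.029,"ax": 0,"ay": 0,"az": 0.046,"jaw": -1},{"x": 0.773,"y": 0.519,"z": 0.033,"ax": 0,"ay": 0,"az": 0.053,"jaw": -1},{"x": 0.756,"y": 0.518,"z": 0.024,"ax": -0.001,"ay": 0.05,"az": 0.053,"jaw": -1},{"x": 0.739,"y": 0.517,"z": 0.014,"ax": -0.003,"ay": 0.1,"az": 0.053,"jaw": -1}]'

```text
time: 9.0
tool_pos: [632.9, 313.8, 150.7]
tcp_rot: [-3.141, -0.106, 1.547]
contact_force: [1.1, 0.1, -2.1]
grip_width: 19.8
finger_force: 30.0
```

```bash
python3 - <<'E'
from h import *
o=bot.get_obs(); R=Ro.from_euler("xyz",o["tcp_rot"]).as_matrix()
Rsc=R@FL; S=o["tool_pos"]-Rsc@G; yaw,pi=Ro.from_matrix(Rsc).as_euler("ZYX",degrees=True)[:2]; print(o["tool_pos"],S,yaw,pi,o["joint_positions"].round(2))
for n in("scene","top"):
    p,L,k=panfit(n,S,yaw,pi)
    if n=="scene": cv2.imwrite("pics/over1.png",cv2.resize(p[100:300,250:530,::-1],None,fx=2.5,fy=2.5))
E
```

```text
[632.9134265  313.75966891 150.65740179] [631.01622402 235.36850644  84.19638864] -91.36511007747905 6.067726259448934 [0.31 0.71 1.11 0.1  1.29 0.3 ]
scene 727 slope x,y deg [-0.74 -0.54] z 2.8 walls ((2.3494033813476562, 0.6702766418457031), (87.54473114013672, 104.45452117919922), 89.60956573486328)
top 415 slope x,y deg [-0.7  -0.15] z 1.9 walls ((15.3233642578125, -3.994335174560547), (74.0398178100586, 85.3222427368164), 0.39571255445480347)
```

View pics/over1.png

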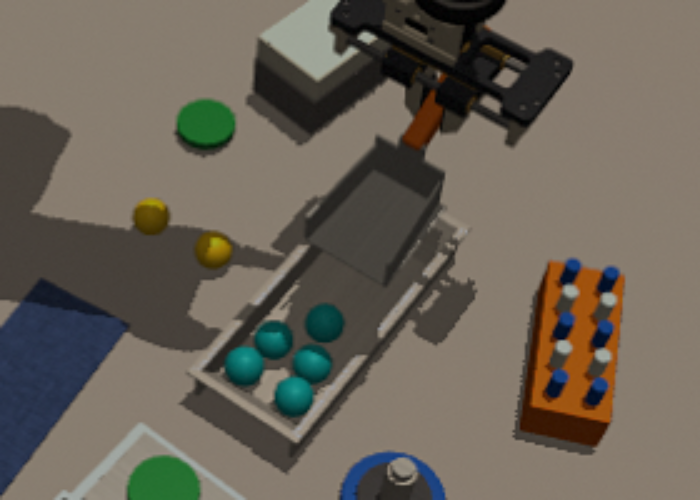

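In the picture the scoop is over the empty half of the tray, its lip clear of the nearest ball at crop (325,322). Both cameras put it about 2 mm too far to -x, so I correct that and go down.

```bash
python3 - <<'E'
from h import *
json.dump([x.tolist() for x in tl(14,80,6)],open("cmd.json","w"))
plan([(3,tl(14,45,15,2)),(4,tl(14,6.5,15,2)),(3,tl(10,6,13,2))],-1)
plan([(10,tl(-50,6,4,2))],-1)
E
```

```text
0 [-0.024, 0.003, 0.024, 0.0, 0.05, 0.0, -1]
1 [-0.048, 0.007, 0.048, 0.0, 0.1, 0.0, -1]
2 [-0.072, 0.01, 0.072, 0.0, 0.15, 0.0, -1]
3 [-0.077, 0.01, 0.12, 0.0, 0.15, 0.0, -1]
4 [-0.082, 0.01, 0.168, 0.0, 0.15, 0.0, -1]
5 [-0.087, 0.01, 0.216, 0.0, 0.15, 0.0, -1]
6 [-0.092, 0.01, 0.263, 0.0, 0.15, 0.0, -1]
7 [-0.094, 0.01, 0.271, 0.0, 0.139, 0.0, -1]
8 [-0.096, 0.01, 0.278, 0.0, 0.128, 0.0, -1]
9 [-0.099, 0.01, 0.286, 0.0, 0.117, 0.0, -1]
0 [-0.026, 0.0, 0.004, 0.0, -0.015, 0.0, -1]
1 [-0.051, 0.0, 0.008, 0.0, -0.03, 0.0, -1]
2 [-0.077, 0.0, 0.012, 0.0, -0.045, 0.0, -1]
3 [-0.102, 0.0, 0.017, 0.0, -0.06, 0.0, -1]
4 [-0.128, 0.0, 0.021, 0.0, -0.075, 0.0, -1]
5 [-0.153, 0.0, 0.025, 0.0, -0.09, 0.0, -1]
6 [-0.179, 0.0, 0.029, 0.0, -0.105, 0.0, -1]
7 [-0.204, 0.0, 0.033, 0.0, -0.12, 0.0, -1]
8 [-0.23, 0.0, 0.037, 0.0, -0.135, 0.0, -1]
9 [-0.255, 0.0, 0.041, 0.0, -0.15, 0.0, -1]
```

Emit:
send_rows --rows '[{"x": -0.024,"y": 0.003,"z": 0.024,"ax": 0,"ay": 0.05,"az": 0,"jaw": -1},{"x": -0.048,"y": 0.007,"z": 0.048,"ax": 0,"ay": 0.1,"az": 0,"jaw": -1},{"x": -0.072,"y": 0.01,"z": 0.072,"ax": 0,"ay": 0.15,"az": 0,"jaw": -1},{"x": -0.077,"y": 0.01,"z": 0.12,"ax": 0,"ay": 0.15,"az": 0,"jaw": -1},{"x": -0.082,"y": 0.01,"z": 0.168,"ax": 0,"ay": 0.15,"az": 0,"jaw": -1},{"x": -0.087,"y": 0.01,"z": 0.216,"ax": 0,"ay": 0.15,"az": 0,"jaw": -1},{"x": -0.092,"y": 0.01,"z": 0.263,"ax": 0,"ay": 0.15,"az": 0,"jaw": -1},{"x": -0.094,"y": 0.01,"z": 0.271,"ax": 0,"ay": 0.139,"az": 0,"jaw": -1},{"x": -0.096,"y": 0.01,"z": 0.278,"ax": 0,"ay": 0.128,"az": 0,"jaw": -1},{"x": -0.099,"y": 0.01,"z": 0.286,"ax": 0,"ay": 0.117,"az": 0,"jaw": -1}]'

```text
time: 10.35
tool_pos: [634.7, 298.8, 92.7]
tcp_rot: [3.141, -0.226, 1.546]
contact_force: [-0.1, 0.4, -1.3]
grip_width: 19.9
finger_force: 30.0
```

```bash
cat >> h.py <<'E'
def state():
    o=bot.get_obs(); Rsc=Ro.from_euler("xyz",o["tcp_rot"]).as_matrix()@FL; S=o["tool_pos"]-Rsc@G
    yaw,pi=Ro.from_matrix(Rsc).as_euler("ZYX",degrees=True)[:2]
    print("t",round(o["time"],2),"S",S.round(1),"lip",(S+Rsc@LIP).round(1),"yaw/pitch",round(yaw,2),round(pi,2),"F",o["contact_force"].round(1),"M",o["moment"].round(2)); return S,yaw,pi
E
python3 - <<'E'
from h import *
S,y,pi=state(); panfit("scene",S,y,pi)
E
```

```text
t 10.35 S [633.1 229.   17.3] lip [631.9 180.2   6. ] yaw/pitch -91.41 12.97 F [-0.1  0.4 -1.3] M [-0.15 -0.09 -0.04]
scene 706 slope x,y deg [-0.19 -0.45] z 2.9 walls ((6.251384735107422, 0.01137542724609375), (106.21397399902344, 110.02410888671875), 0.09597770124673843)
```

Emit:
send_rows --rows '[{"x": -0.026,"y": 0,"z": 0.004,"ax": 0,"ay": -0.015,"az": 0,"jaw": -1},{"x": -0.051,"y": 0,"z": 0.008,"ax": 0,"ay": -0.03,"az": 0,"jaw": -1},{"x": -0.077,"y": 0,"z": 0.012,"ax": 0,"ay": -0.045,"az": 0,"jaw": -1},{"x": -0.102,"y": 0,"z": 0.017,"ax": 0,"ay": -0.06,"az": 0,"jaw": -1},{"x": -0.128,"y": 0,"z": 0.021,"ax": 0,"ay": -0.075,"az": 0,"jaw": -1},{"x": -0.153,"y": 0,"z": 0.025,"ax": 0,"ay": -0.09,"az": 0,"jaw": -1},{"x": -0.179,"y": 0,"z": 0.029,"ax": 0,"ay": -0.105,"az": 0,"jaw": -1},{"x": -0.204,"y": 0,"z": 0.033,"ax": 0,"ay": -0.12,"az": 0,"jaw": -1},{"x": -0.23,"y": 0,"z": 0.037,"ax": 0,"ay": -0.135,"az": 0,"jaw": -1},{"x": -0.255,"y": 0,"z": 0.041,"ax": 0,"ay": -0.15,"az": 0,"jaw": -1}]'

```text
time: 11.65
tool_pos: [633.5, 250.7, 72.9]
tcp_rot: [3.141, -0.069, 1.546]
contact_force: [-0.2, 0.4, -2.1]
grip_width: 19.8
finger_force: 30.0
```

```bash
python3 - <<'E'
from h import *
S,y,pi=state(); p,L,k=panfit("scene",S,y,pi)
cv2.imwrite("pics/slide1.png",cv2.resize(p[130:300,270:470,::-1],None,fx=3,fy=3))
plan([(5,tl(-75,5.5,1,2)),(5,tl(-90,5.5,0,2))],-1)
plan([(10,tl(-104,5.5,-2,2))],-1)
E
```

```text
t 11.65 S [631.5 169.9   9.4] lip [630.3 120.1   5.9] yaw/pitch -91.41 3.96 F [-0.2  0.4 -2.1] M [ 0.11 -0.08  0.02]
scene 475 slope x,y deg [ 0.28 -0.03] z 3.0 walls ((0.2215576171875, 0.0093231201171875), (109.94522094726562, 119.45789337158203), 89.97148895263672)
0 [-0.022, 0.0, 0.006, 0.0, -0.01, 0.0, -1]
1 [-0.044, 0.0, 0.012, 0.0, -0.02, 0.0, -1]
2 [-0.066, 0.0, 0.018, 0.0, -0.03, 0.0, -1]
3 [-0.089, 0.0, 0.024, 0.0, -0.04, 0.0, -1]
4 [-0.111, 0.0, 0.03, 0.0, -0.05, 0.0, -1]
5 [-0.125, 0.0, 0.031, 0.0, -0.054, 0.0, -1]
6 [-0.139, 0.0, 0.033, 0.0, -0.057, 0.0, -1]
7 [-0.153, 0.0, 0.034, 0.0, -0.06, 0.0, -1]
8 [-0.167, 0.0, 0.035, 0.0, -0.064, 0.0, -1]
9 [-0.181, 0.0, 0.037, 0.0, -0.067, 0.0, -1]
0 [-0.006, 0.0, 0.002, 0.0, -0.003, 0.0, -1]
1 [-0.012, 0.0, 0.005, 0.0, -0.007, 0.0, -1]
2 [-0.018, 0.0, 0.007, 0.0, -0.01, 0.0, -1]
3 [-0.024, 0.0, 0.009, 0.0, -0.013, 0.0, -1]
4 [-0.03, 0.0, 0.012, 0.0, -0.017, 0.0, -1]
5 [-0.036, 0.0, 0.014, 0.0, -0.02, 0.0, -1]
6 [-0.042, 0.0, 0.016, 0.0, -0.023, 0.0, -1]
7 [-0.049, 0.0, 0.019, 0.0, -0.027, 0.0, -1]
8 [-0.055, 0.0, 0.021, 0.0, -0.03, 0.0, -1]
9 [-0.061, 0.0, 0.023, 0.0, -0.033, 0.0, -1]
```

View pics/slide1.png

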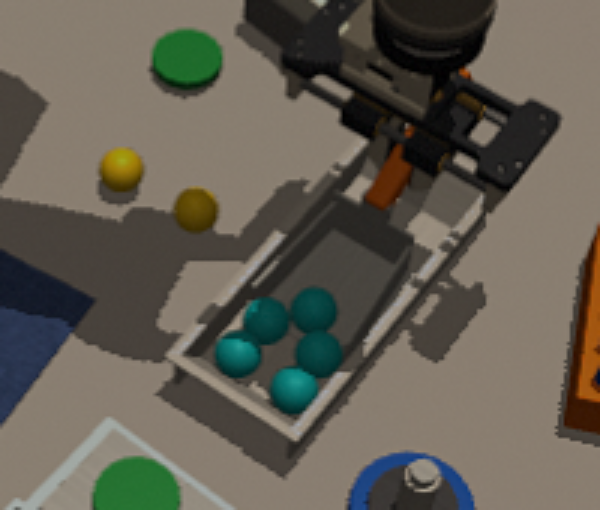

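The balls are against the end wall, and three of them at crop (265,320), (313,310) and (318,352) are inside or entering the pan. The force is low, so I keep pushing.

Emit:
send_rows --rows '[{"x": -0.022,"y": 0,"z": 0.006,"ax": 0,"ay": -0.01,"az": 0,"jaw": -1},{"x": -0.044,"y": 0,"z": 0.012,"ax": 0,"ay": -0.02,"az": 0,"jaw": -1},{"x": -0.066,"y": 0,"z": 0.018,"ax": 0,"ay": -0.03,"az": 0,"jaw": -1},{"x": -0.089,"y": 0,"z": 0.024,"ax": 0,"ay": -0.04,"az": 0,"jaw": -1},{"x": -0.111,"y": 0,"z": 0.03,"ax": 0,"ay": -0.05,"az": 0,"jaw": -1},{"x": -0.125,"y": 0,"z": 0.031,"ax": 0,"ay": -0.054,"az": 0,"jaw": -1},{"x": -0.139,"y": 0,"z": 0.033,"ax": 0,"ay": -0.057,"az": 0,"jaw": -1},{"x": -0.153,"y": 0,"z": 0.034,"ax": 0,"ay": -0.06,"az": 0,"jaw": -1},{"x": -0.167,"y": 0,"z": 0.035,"ax": 0,"ay": -0.064,"az": 0,"jaw": -1},{"x": -0.181,"y": 0,"z": 0.037,"ax": 0,"ay": -0.067,"az": 0,"jaw": -1}]'

```text
time: 12.95
tool_pos: [632.6, 215.2, 63.1]
tcp_rot: [3.141, 0.0, 1.546]
contact_force: [1.0, -0.2, -2.9]
grip_width: 20.0
finger_force: 30.0
```

Emit:
send_rows --rows '[{"x": -0.006,"y": 0,"z": 0.002,"ax": 0,"ay": -0.003,"az": 0,"jaw": -1},{"x": -0.012,"y": 0,"z": 0.005,"ax": 0,"ay": -0.007,"az": 0,"jaw": -1},{"x": -0.018,"y": 0,"z": 0.007,"ax": 0,"ay": -0.01,"az": 0,"jaw": -1},{"x": -0.024,"y": 0,"z": 0.009,"ax": 0,"ay": -0.013,"az": 0,"jaw": -1},{"x": -0.03,"y": 0,"z": 0.012,"ax": 0,"ay": -0.017,"az": 0,"jaw": -1},{"x": -0.036,"y": 0,"z": 0.014,"ax": 0,"ay": -0.02,"az": 0,"jaw": -1},{"x": -0.042,"y": 0,"z": 0.016,"ax": 0,"ay": -0.023,"az": 0,"jaw": -1},{"x": -0.049,"y": 0,"z": 0.019,"ax": 0,"ay": -0.027,"az": 0,"jaw": -1},{"x": -0.055,"y": 0,"z": 0.021,"ax": 0,"ay": -0.03,"az": 0,"jaw": -1},{"x": -0.061,"y": 0,"z": 0.023,"ax": 0,"ay": -0.033,"az": 0,"jaw": -1}]'

```text
time: 14.2
tool_pos: [633.6, 204.8, 60.9]
tcp_rot: [3.137, 0.032, 1.546]
contact_force: [-1.3, 9.3, 13.5]
grip_width: 19.6
finger_force: 30.0
```

```bash
python3 - <<'E'
from h import *
S,y,pi=state(); p,L,k=panfit("scene",S,y,pi)
cv2.imwrite("pics/slide2.png",cv2.resize(p[130:300,270:470,::-1],None,fx=3,fy=3))
_,b=blobs(p,"teal",30)
P=onplane("scene",[c for c,_ in b],25); print((( P-S)@Rs(y,0)).round(0).tolist())
E
```

```text
t 14.2 S [631.7 118.    5.8] lip [630.5  68.    7.4] yaw/pitch -91.42 -1.83 F [-1.3  9.3 13.5] M [ 1.55  0.42 -0.09]
scene 126 slope x,y deg [ 2.84 -2.4 ] z 8.6 walls ((0.078125, -0.002819061279296875), (119.84078216552734, 109.94258880615234), 0.08002518117427826)
[[-27.0, -4.0, 19.0], [5.0, -23.0, 19.0], [4.0, 15.0, 19.0], [43.0, -18.0, 19.0], [43.0, 19.0, 19.0]]
```

View pics/slide2.png

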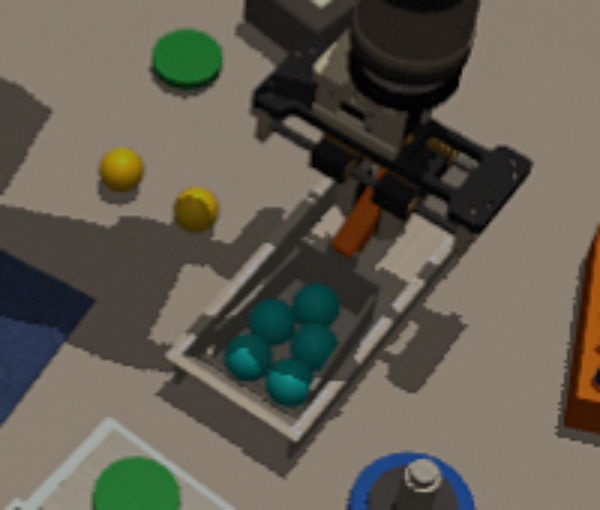

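All five balls are in the pan, the front two about 7 mm inside the lip. Next I tilt the scoop back about its rear edge and lift.

```bash
python3 - <<'E'
from h import *
B=(-50,0,0)
tb=lambda y,z,pi,dx=2: scoop(np.r_[T0+U*y+[dx,0],z],YT,pi,B)
plan([(2,tb(-2.5,6,-4)),(8,tb(-2.5,8,-20))],-1)
plan([(3,tb(-2.5,15,-25)),(7,tb(-2.5,90,-25))],-1)
E
```

```text
0 [0.009, 0.0, -0.007, 0.0, -0.017, 0.0, -1]
1 [0.018, 0.0, -0.014, 0.0, -0.034, 0.0, -1]
2 [0.026, 0.0, -0.007, 0.0, -0.067, 0.0, -1]
3 [0.035, 0.0, -0.001, 0.0, -0.1, 0.0, -1]
4 [0.044, 0.0, 0.006, 0.0, -0.134, 0.0, -1]
5 [0.053, 0.0, 0.012, 0.0, -0.167, 0.0, -1]
6 [0.062, 0.0, 0.019, 0.0, -0.2, 0.0, -1]
7 [0.07, 0.0, 0.025, 0.0, -0.234, 0.0, -1]
8 [0.079, 0.0, 0.032, 0.0, -0.267, 0.0, -1]
9 [0.088, 0.0, 0.038, 0.0, -0.3, 0.0, -1]
0 [0.004, 0.0, -0.005, 0.0, -0.028, 0.0, -1]
1 [0.008, 0.0, -0.011, 0.0, -0.056, 0.0, -1]
2 [0.013, 0.0, -0.016, 0.0, -0.084, 0.0, -1]
3 [-0.006, 0.0, -0.066, 0.0, -0.084, 0.0, -1]
4 [-0.024, 0.0, -0.117, 0.0, -0.084, 0.0, -1]
5 [-0.042, 0.0, -0.167, 0.0, -0.084, 0.0, -1]
6 [-0.06, 0.0, -0.217, 0.0, -0.084, 0.0, -1]
7 [-0.079, 0.0, -0.268, 0.0, -0.084, 0.0, -1]
8 [-0.097, 0.0, -0.318, 0.0, -0.084, 0.0, -1]
9 [-0.115, 0.0, -0.369, 0.0, -0.084, 0.0, -1]
```

Emit:
send_rows --rows '[{"x": 0.009,"y": 0,"z": -0.007,"ax": 0,"ay": -0.017,"az": 0,"jaw": -1},{"x": 0.018,"y": 0,"z": -0.014,"ax": 0,"ay": -0.034,"az": 0,"jaw": -1},{"x": 0.026,"y": 0,"z": -0.008,"ax": 0,"ay": -0.067,"az": 0,"jaw": -1},{"x": 0.035,"y": 0,"z": -0.002,"ax": 0,"ay": -0.1,"az": 0,"jaw": -1},{"x": 0.044,"y": 0,"z": 0.005,"ax": 0,"ay": -0.134,"az": 0,"jaw": -1},{"x": 0.053,"y": 0,"z": 0.012,"ax": 0,"ay": -0.167,"az": 0,"jaw": -1},{"x": 0.062,"y": 0,"z": 0.019,"ax": 0,"ay": -0.2,"az": 0,"jaw": -1},{"x": 0.07,"y": 0,"z": 0.025,"ax": 0,"ay": -0.234,"az": 0,"jaw": -1},{"x": 0.079,"y": 0,"z": 0.032,"ax": 0,"ay": -0.267,"az": 0,"jaw": -1},{"x": 0.088,"y": 0,"z": 0.038,"ax": 0,"ay": -0.3,"az": 0,"jaw": -1}]'

```text
time: 15.5
tool_pos: [632.8, 220.7, 50.2]
tcp_rot: [3.141, 0.351, 1.546]
contact_force: [-0.2, 0.5, -2.9]
grip_width: 19.9
finger_force: 30.0
```

```bash
python3 - <<'E'
from h import *
S,y,pi=state(); R=Rs(y,pi)
for n in("scene","top"):
    p,d=cap(n,"tilt_"+n); m,b=blobs(p,"teal",20)
    for c,s in b:
        ii=np.argwhere(m>0)[:,::-1]; ii=ii[(abs(ii-c)<8).all(1)]; q=np.median(pts(n,d,ii),0)
        print(n,((q-S)@R).round(0),s[4])
E
```

```text
t 15.5 S [630.3 121.   25.2] lip [629.1  74.1  42.4] yaw/pitch -91.43 -20.11 F [-0.2  0.5 -2.9] M [ 0.57 -0.1  -0.03]
scene [20.  1. 31.] 747
top [11. -0. 32.] 620
```

Emit:
send_rows --rows '[{"x": 0.004,"y": 0,"z": -0.005,"ax": 0,"ay": -0.028,"az": 0,"jaw": -1},{"x": 0.008,"y": 0,"z": -0.011,"ax": 0,"ay": -0.056,"az": 0,"jaw": -1},{"x": 0.013,"y": 0,"z": -0.016,"ax": 0,"ay": -0.084,"az": 0,"jaw": -1},{"x": -0.006,"y": 0,"z": -0.066,"ax": 0,"ay": -0.084,"az": 0,"jaw": -1},{"x": -0.024,"y": 0,"z": -0.117,"ax": 0,"ay": -0.084,"az": 0,"jaw": -1},{"x": -0.042,"y": 0,"z": -0.167,"ax": 0,"ay": -0.084,"az": 0,"jaw": -1},{"x": -0.06,"y": 0,"z": -0.217,"ax": 0,"ay": -0.084,"az": 0,"jaw": -1},{"x": -0.079,"y": 0,"z": -0.268,"ax": 0,"ay": -0.084,"az": 0,"jaw": -1},{"x": -0.097,"y": 0,"z": -0.318,"ax": 0,"ay": -0.084,"az": 0,"jaw": -1},{"x": -0.115,"y": 0,"z": -0.369,"ax": 0,"ay": -0.084,"az": 0,"jaw": -1}]'

```text
time: 16.85
tool_pos: [632.8, 224.1, 128.3]
tcp_rot: [3.141, 0.437, 1.546]
contact_force: [-0.9, -0.7, -2.8]
grip_width: 19.8
finger_force: 30.0
```

```bash
python3 - <<'E'
from h import *
S,y,pi=state()
p,d=cap("scene"); cv2.imwrite("pics/lift2.png",cv2.resize(p[90:310,250:450,::-1],None,fx=2.5,fy=2.5))
W=np.array([620.,-198.])
B=(-50,0,0)
# current back edge -> over well: lip at well centre+15, high
w1=scoop([626,5,150],-92.5,-25,LIP)
w2=scoop([623,-190,150],-93.5,-22,LIP)
plan([(10,w1)],-1); plan([(9,w2),(1,w2)],-1)
plan([(10,scoop([622,-190,70],-93.8,10,LIP))],-1)
plan([(10,scoop([622,-192,48],-93.8,45,LIP))],-1)
E
```

```text
t 16.85 S [630.3 122.6 111.8] lip [629.1  77.4 133. ] yaw/pitch -91.42 -25.02 F [-0.9 -0.7 -2.8] M [ 0.72 -0.05  0.06]
0 [-0.037, 0.001, 0.007, 0.001, 0.0, 0.002, -1]
1 [-0.073, 0.001, 0.015, 0.002, 0.0, 0.003, -1]
2 [-0.11, 0.002, 0.022, 0.002, 0.0, 0.005, -1]
3 [-0.147, 0.003, 0.029, 0.003, 0.0, 0.007, -1]
4 [-0.183, 0.003, 0.037, 0.004, 0.0, 0.008, -1]
5 [-0.22, 0.004, 0.044, 0.005, 0.0, 0.01, -1]
6 [-0.256, 0.005, 0.051, 0.005, 0.0, 0.012, -1]
7 [-0.293, 0.005, 0.059, 0.006, 0.0, 0.013, -1]
8 [-0.33, 0.006, 0.066, 0.007, 0.0, 0.015, -1]
9 [-0.366, 0.007, 0.073, 0.008, 0.0, 0.017, -1]
0 [-0.1, 0.005, 0.042, 0.001, 0.006, 0.002, -1]
1 [-0.2, 0.009, 0.084, 0.001, 0.011, 0.003, -1]
2 [-0.3, 0.014, 0.126, 0.002, 0.017, 0.005, -1]
3 [-0.4, 0.018, 0.168, 0.003, 0.022, 0.007, -1]
4 [-0.5, 0.023, 0.21, 0.004, 0.028, 0.008, -1]
5 [-0.6, 0.027, 0.252, 0.004, 0.034, 0.01, -1]
6 [-0.7, 0.032, 0.294, 0.005, 0.039, 0.012, -1]
7 [-0.8, 0.036, 0.336, 0.006, 0.045, 0.013, -1]
8 [-0.9, 0.041, 0.378, 0.006, 0.05, 0.015, -1]
9 [-0.9, 0.041, 0.378, 0.006, 0.05, 0.015, -1]
0 [-0.011, 0.0, 0.006, 0.0, 0
[... 207 characters left out ...]
]
5 [-0.063, -0.001, 0.034, 0.001, 0.32, 0.003, -1]
6 [-0.074, -0.002, 0.04, 0.001, 0.374, 0.004, -1]
7 [-0.085, -0.002, 0.046, 0.001, 0.427, 0.004, -1]
8 [-0.095, -0.002, 0.051, 0.001, 0.48, 0.005, -1]
9 [-0.106, -0.002, 0.057, 0.001, 0.534, 0.005, -1]
0 [-0.032, 0.0, -0.023, 0.0, 0.058, 0.0, -1]
1 [-0.063, 0.0, -0.046, 0.0, 0.117, 0.0, -1]
2 [-0.095, 0.0, -0.068, 0.0, 0.175, 0.0, -1]
3 [-0.127, 0.0, -0.091, 0.0, 0.233, 0.0, -1]
4 [-0.158, 0.0, -0.114, 0.0, 0.291, 0.0, -1]
5 [-0.19, 0.0, -0.137, 0.0, 0.35, 0.0, -1]
6 [-0.222, 0.0, -0.16, 0.0, 0.408, 0.0, -1]
7 [-0.253, 0.0, -0.183, 0.0, 0.466, 0.0, -1]
8 [-0.285, 0.0, -0.205, 0.0, 0.525, 0.0, -1]
9 [-0.317, 0.0, -0.228, 0.0, 0.583, 0.0, -1]
```

View pics/lift2.png

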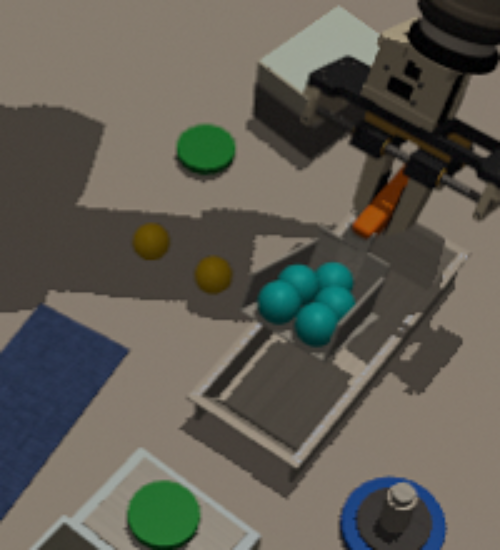

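All five balls sit in the tilted pan at crop (305,300) and the tray is empty. Now to the well, braking gently and pouring in stages.

```bash
python3 - <<'E'
from h import *
json.dump([x.tolist() for x in scoop([623,-190,150],-93.5,-22,LIP)],open("cmd.json","w"))
plan([(10,scoop([622,-180,68],-93.8,2,LIP))],-1)
plan([(10,scoop([622,-180,56],-93.8,16,LIP))],-1)
plan([(10,scoop([622,-182,50],-93.8,45,LIP))],-1)
E
```

```text
0 [0.002, 0.0, 0.011, 0.0, 0.04, 0.0, -1]
1 [0.005, -0.001, 0.022, 0.0, 0.08, 0.001, -1]
2 [0.007, -0.001, 0.034, 0.0, 0.12, 0.001, -1]
3 [0.009, -0.002, 0.045, 0.0, 0.16, 0.002, -1]
4 [0.012, -0.002, 0.056, 0.0, 0.2, 0.002, -1]
5 [0.014, -0.003, 0.067, 0.001, 0.24, 0.003, -1]
6 [0.017, -0.003, 0.078, 0.001, 0.28, 0.003, -1]
7 [0.019, -0.004, 0.09, 0.001, 0.32, 0.004, -1]
8 [0.021, -0.004, 0.101, 0.001, 0.36, 0.004, -1]
9 [0.024, -0.005, 0.112, 0.001, 0.4, 0.005, -1]
0 [-0.009, 0.0, -0.009, 0.0, 0.023, 0.0, -1]
1 [-0.018, 0.0, -0.019, 0.0, 0.047, 0.0, -1]
2 [-0.028, 0.0, -0.028, 0.0, 0.07, 0.0, -1]
3 [-0.037, 0.0, -0.038, 0.0, 0.093, 0.0, -1]
4 [-0.046, 0.0, -0.047, 0.0, 0.117, 0.0, -1]
5 [-0.055, 0.0, -0.057, 0.0, 0.14, 0.0, -1]
6 [-0.065, 0.0, -0.066, 0.0, 0.163, 0.0, -1]
7 [-0.074, 0.0, -0.076, 0.0, 0.187, 0.0, -1]
8 [-0.083, 0.0, -0.085, 0.0, 0.21, 0.0, -1]
9 [-0.092, 0.0, -0.095, 0.0, 0.233, 0.0, -1]
0 [-0.024, 0.0, -0.026, 0.0, 0.048, 0.0, -1]
1 [-0.049, 0.0, -0.053, 0.0, 0.097, 0.0, -1]
2 [-0.073, 0.0, -0.079, 0.0, 0.145, 0.0, -1]
3 [-0.097, 0.0, -0.106, 0.0, 0.193, 0.0, -1]
4 [-0.122, 0.001, -0.132, 0.0, 0.242, 0.0, -1]
5 [-0.146, 0.001, -0.159, 0.0, 0.29, 0.0, -1]
6 [-0.17, 0.001, -0.185, 0.0, 0.339, 0.0, -1]
7 [-0.194, 0.001, -0.212, 0.0, 0.387, 0.0, -1]
8 [-0.219, 0.001, -0.238, 0.0, 0.435, 0.0, -1]
9 [-0.243, 0.001, -0.265, 0.0, 0.484, 0.0, -1]
```

Emit:
send_rows --rows '[{"x": -0.02,"y": 0,"z": 0.004,"ax": 0,"ay": 0,"az": 0.002,"jaw": -1},{"x": -0.05,"y": 0.001,"z": 0.01,"ax": 0.001,"ay": 0,"az": 0.003,"jaw": -1},{"x": -0.09,"y": 0.002,"z": 0.018,"ax": 0.002,"ay": 0,"az": 0.005,"jaw": -1},{"x": -0.13,"y": 0.003,"z": 0.026,"ax": 0.003,"ay": 0,"az": 0.007,"jaw": -1},{"x": -0.18,"y": 0.003,"z": 0.036,"ax": 0.004,"ay": 0,"az": 0.008,"jaw": -1},{"x": -0.23,"y": 0.004,"z": 0.046,"ax": 0.005,"ay": 0,"az": 0.01,"jaw": -1},{"x": -0.28,"y": 0.005,"z": 0.056,"ax": 0.005,"ay": 0,"az": 0.012,"jaw": -1},{"x": -0.32,"y": 0.006,"z": 0.064,"ax": 0.006,"ay": 0,"az": 0.014,"jaw": -1},{"x": -0.35,"y": 0.007,"z": 0.07,"ax": 0.007,"ay": 0,"az": 0.016,"jaw": -1},{"x": -0.366,"y": 0.007,"z": 0.073,"ax": 0.008,"ay": 0,"az": 0.017,"jaw": -1}]'

```text
time: 18.15
tool_pos: [632.4, 151.2, 145.4]
tcp_rot: [3.141, 0.437, 1.526]
contact_force: [0.5, 0.9, -2.2]
grip_width: 19.9
finger_force: 30.0
```

Emit:
send_rows --rows '[{"x": -0.05,"y": 0.002,"z": 0.021,"ax": 0,"ay": 0.003,"az": 0.001,"jaw": -1},{"x": -0.13,"y": 0.006,"z": 0.055,"ax": 0.001,"ay": 0.007,"az": 0.002,"jaw": -1},{"x": -0.24,"y": 0.011,"z": 0.1,"ax": 0.002,"ay": 0.013,"az": 0.004,"jaw": -1},{"x": -0.36,"y": 0.016,"z": 0.151,"ax": 0.002,"ay": 0.02,"az": 0.006,"jaw": -1},{"x": -0.48,"y": 0.022,"z": 0.202,"ax": 0.003,"ay": 0.027,"az": 0.008,"jaw": -1},{"x": -0.6,"y": 0.027,"z": 0.252,"ax": 0.004,"ay": 0.033,"az": 0.01,"jaw": -1},{"x": -0.71,"y": 0.032,"z": 0.298,"ax": 0.005,"ay": 0.039,"az": 0.012,"jaw": -1},{"x": -0.8,"y": 0.036,"z": 0.336,"ax": 0.006,"ay": 0.045,"az": 0.013,"jaw": -1},{"x": -0.87,"y": 0.04,"z": 0.365,"ax": 0.006,"ay": 0.048,"az": 0.014,"jaw": -1},{"x": -0.9,"y": 0.041,"z": 0.378,"ax": 0.006,"ay": 0.05,"az": 0.015,"jaw": -1}]'

```text
time: 19.4
tool_pos: [631.8, -44.8, 153.0]
tcp_rot: [3.141, 0.384, 1.508]
contact_force: [-0.3, 0.0, -3.5]
grip_width: 20.3
finger_force: 30.0
```

```bash
python3 - <<'E'
from h import *
S,y,pi=state(); R=Rs(y,pi)
p,d=cap("scene"); m,b=blobs(p,"teal",20); print([(c.round(0),s[4]) for c,s in b])
P=np.load("sceneP.npy")
cv2.imwrite("pics/well1.png",cv2.resize(p[190:390,180:400,::-1],None,fx=2.5,fy=2.5))
E
```

```text
t 19.4 S [ 625.6 -145.1  131.3] lip [ 622.7 -191.3  150. ] yaw/pitch -93.59 -22.02 F [-0.3  0.  -3.5] M [ 0.66 -0.12 -0.01]
[(array([293., 299.]), np.int32(1190))]
```

View pics/well1.png

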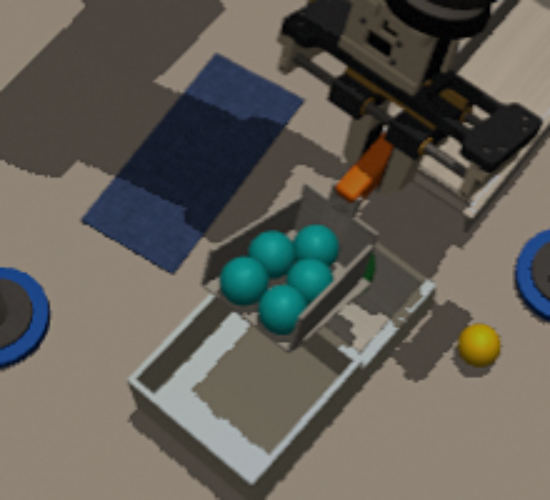

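All five are still in the pan over the well; pouring.

Emit:
send_rows --rows '[{"x": 0.002,"y": 0,"z": 0.011,"ax": 0,"ay": 0.04,"az": 0,"jaw": -1},{"x": 0.005,"y": -0.001,"z": 0.022,"ax": 0,"ay": 0.08,"az": 0.001,"jaw": -1},{"x": 0.007,"y": -0.001,"z": 0.034,"ax": 0,"ay": 0.12,"az": 0.001,"jaw": -1},{"x": 0.009,"y": -0.002,"z": 0.045,"ax": 0,"ay": 0.16,"az": 0.002,"jaw": -1},{"x": 0.012,"y": -0.002,"z": 0.056,"ax": 0,"ay": 0.2,"az": 0.002,"jaw": -1},{"x": 0.014,"y": -0.003,"z": 0.067,"ax": 0.001,"ay": 0.24,"az": 0.003,"jaw": -1},{"x": 0.017,"y": -0.003,"z": 0.078,"ax": 0.001,"ay": 0.28,"az": 0.003,"jaw": -1},{"x": 0.019,"y": -0.004,"z": 0.09,"ax": 0.001,"ay": 0.32,"az": 0.004,"jaw": -1},{"x": 0.021,"y": -0.004,"z": 0.101,"ax": 0.001,"ay": 0.36,"az": 0.004,"jaw": -1},{"x": 0.024,"y": -0.005,"z": 0.112,"ax": 0.001,"ay": 0.4,"az": 0.005,"jaw": -1}]'

```text
time: 20.7
tool_pos: [630.7, -46.8, 130.2]
tcp_rot: [3.141, -0.036, 1.506]
contact_force: [0.4, -0.5, -3.5]
grip_width: 20.0
finger_force: 30.0
```

Emit:
send_rows --rows '[{"x": -0.009,"y": 0,"z": -0.009,"ax": 0,"ay": 0.023,"az": 0,"jaw": -1},{"x": -0.018,"y": 0,"z": -0.019,"ax": 0,"ay": 0.047,"az": 0,"jaw": -1},{"x": -0.028,"y": 0,"z": -0.028,"ax": 0,"ay": 0.07,"az": 0,"jaw": -1},{"x": -0.037,"y": 0,"z": -0.038,"ax": 0,"ay": 0.093,"az": 0,"jaw": -1},{"x": -0.046,"y": 0,"z": -0.047,"ax": 0,"ay": 0.117,"az": 0,"jaw": -1},{"x": -0.055,"y": 0,"z": -0.057,"ax": 0,"ay": 0.14,"az": 0,"jaw": -1},{"x": -0.065,"y": 0,"z": -0.066,"ax": 0,"ay": 0.163,"az": 0,"jaw": -1},{"x": -0.074,"y": 0,"z": -0.076,"ax": 0,"ay": 0.187,"az": 0,"jaw": -1},{"x": -0.083,"y": 0,"z": -0.085,"ax": 0,"ay": 0.21,"az": 0,"jaw": -1},{"x": -0.092,"y": 0,"z": -0.095,"ax": 0,"ay": 0.233,"az": 0,"jaw": -1}]'

```text
time: 21.95
tool_pos: [629.4, -66.7, 148.8]
tcp_rot: [3.141, -0.28, 1.504]
contact_force: [0.3, 0.8, -1.9]
grip_width: 19.8
finger_force: 30.0
```

Emit:
send_rows --rows '[{"x": -0.024,"y": 0,"z": -0.026,"ax": 0,"ay": 0.048,"az": 0,"jaw": -1},{"x": -0.049,"y": 0,"z": -0.053,"ax": 0,"ay": 0.097,"az": 0,"jaw": -1},{"x": -0.073,"y": 0,"z": -0.079,"ax": 0,"ay": 0.145,"az": 0,"jaw": -1},{"x": -0.097,"y": 0,"z": -0.106,"ax": 0,"ay": 0.193,"az": 0,"jaw": -1},{"x": -0.122,"y": 0.001,"z": -0.132,"ax": 0,"ay": 0.242,"az": 0,"jaw": -1},{"x": -0.146,"y": 0.001,"z": -0.159,"ax": 0,"ay": 0.29,"az": 0,"jaw": -1},{"x": -0.17,"y": 0.001,"z": -0.185,"ax": 0,"ay": 0.339,"az": 0,"jaw": -1},{"x": -0.194,"y": 0.001,"z": -0.212,"ax": 0,"ay": 0.387,"az": 0,"jaw": -1},{"x": -0.219,"y": 0.001,"z": -0.238,"ax": 0,"ay": 0.435,"az": 0,"jaw": -1},{"x": -0.243,"y": 0.001,"z": -0.265,"ax": 0,"ay": 0.484,"az": 0,"jaw": -1}]'

```text
time: 23.2
tool_pos: [625.6, -128.3, 186.5]
tcp_rot: [3.14, -0.787, 1.506]
contact_force: [0.5, -0.3, -1.9]
grip_width: 19.6
finger_force: 30.0
```

```bash
python3 - <<'E'
from h import *
S,y,pi=state()
for n in("scene","top"):
    p,d=cap(n); m,b=blobs(p,"teal",20); print(n,[(c.round(0),s[4],onplane(n,[c],23)[0].round(0)) for c,s in b])
    if n=="scene": cv2.imwrite("pics/pour.png",cv2.resize(p[190:390,180:400,::-1],None,fx=2,fy=2))
E
```

```text
t 23.2 S [ 624.5 -147.3   85.5] lip [ 622.2 -182.5   50.1] yaw/pitch -93.74 45.1 F [ 0.5 -0.3 -1.9] M [-0.63 -0.03 -0.  ]
scene [(array([275., 347.]), np.int32(174), array([ 618., -207.,   23.])), (array([257., 353.]), np.int32(131), array([ 598., -238.,   23.])), (array([272., 365.]), np.int32(145), array([ 636., -241.,   23.]))]
top [(array([387., 220.]), np.int32(33), array([ 617., -207.,   23.]))]
```

View pics/pour.png

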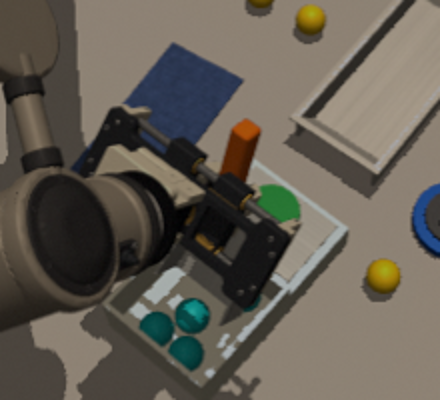

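```bash
python3 - <<'E'
from h import *
a=scoop([622,-178,130],-93.8,18,LIP); plan([(10,a)],-1)
b=scoop([535,-110,130],-90,2); plan([(10,b)],-1)
c=scoop([442.5,-80.6,110],-85.1,0); plan([(7,c),(3,scoop([442.5,-80.6,50],-85.1,0))],-1)
E
```

```text
0 [0.035, 0.0, 0.007, 0.0, -0.045, 0.0, -1]
1 [0.071, 0.0, 0.014, 0.0, -0.09, 0.0, -1]
2 [0.106, 0.0, 0.021, 0.0, -0.135, 0.0, -1]
3 [0.142, -0.001, 0.028, 0.0, -0.18, 0.0, -1]
4 [0.177, -0.001, 0.035, 0.0, -0.225, 0.0, -1]
5 [0.213, -0.001, 0.042, 0.0, -0.27, 0.0, -1]
6 [0.248, -0.001, 0.049, 0.0, -0.315, 0.0, -1]
7 [0.284, -0.001, 0.056, 0.0, -0.36, 0.0, -1]
8 [0.319, -0.001, 0.063, 0.0, -0.405, 0.0, -1]
9 [0.354, -0.001, 0.069, 0.0, -0.45, 0.0, -1]
0 [0.011, -0.048, 0.022, 0.001, -0.027, -0.006, -1]
1 [0.022, -0.097, 0.045, 0.002, -0.053, -0.013, -1]
2 [0.032, -0.145, 0.067, 0.003, -0.08, -0.019, -1]
3 [0.043, -0.194, 0.09, 0.004, -0.107, -0.025, -1]
4 [0.054, -0.242, 0.112, 0.005, -0.133, -0.031, -1]
5 [0.065, -0.291, 0.135, 0.007, -0.16, -0.038, -1]
6 [0.076, -0.339, 0.157, 0.008, -0.187, -0.044, -1]
7 [0.086, -0.387, 0.179, 0.009, -0.214, -0.05, -1]
8 [0.097, -0.436, 0.202, 0.01, -0.24, -0.056, -1]
9 [0.108, -0.484, 0.224, 0.011, -0.267, -0.063, -1]
0 [0.022, -0.071, 0.017, 0.0, -0.005, -0.012, -1]
1 [0.043, -0.143, 0.034, 0.0, -0.009, -0.023, -1]
2 [0.065, -0.214, 0.052, 0.001, -0.014, -0.035, -1]
3 [0.087, -0.285, 0.069, 0.001, -0.019, -0.046, -1]
4 [0.109, -0.356, 0.086, 0.001, -0.024, -0.058, -1]
5 [0.13, -0.428, 0.103, 0.001, -0.028, -0.07, -1]
6 [0.152, -0.499, 0.12, 0.001, -0.033, -0.081, -1]
7 [0.149, -0.499, 0.22, 0.001, -0.033, -0.081, -1]
8 [0.145, -0.499, 0.32, 0.001, -0.033, -0.081, -1]
9 [0.142, -0.499, 0.42, 0.001, -0.033, -0.081, -1]
```

Emit:
send_rows --rows '[{"x": 0.035,"y": 0,"z": 0.007,"ax": 0,"ay": -0.045,"az": 0,"jaw": -1},{"x": 0.071,"y": 0,"z": 0.014,"ax": 0,"ay": -0.09,"az": 0,"jaw": -1},{"x": 0.106,"y": 0,"z": 0.021,"ax": 0,"ay": -0.135,"az": 0,"jaw": -1},{"x": 0.142,"y": -0.001,"z": 0.028,"ax": 0,"ay": -0.18,"az": 0,"jaw": -1},{"x": 0.177,"y": -0.001,"z": 0.035,"ax": 0,"ay": -0.225,"az": 0,"jaw": -1},{"x": 0.213,"y": -0.001,"z": 0.042,"ax": 0,"ay": -0.27,"az": 0,"jaw": -1},{"x": 0.248,"y": -0.001,"z": 0.049,"ax": 0,"ay": -0.315,"az": 0,"jaw": -1},{"x": 0.284,"y": -0.001,"z": 0.056,"ax": 0,"ay": -0.36,"az": 0,"jaw": -1},{"x": 0.319,"y": -0.001,"z": 0.063,"ax": 0,"ay": -0.405,"az": 0,"jaw": -1},{"x": 0.354,"y": -0.001,"z": 0.069,"ax": 0,"ay": -0.45,"az": 0,"jaw": -1}]'

```text
time: 24.55
tool_pos: [629.3, -67.6, 226.9]
tcp_rot: [3.141, -0.311, 1.504]
contact_force: [0.2, -0.7, -1.5]
grip_width: 19.5
finger_force: 30.0
```

```bash
python3 - <<'E'
from h import *
S,y,pi=state()
for n in("scene","top"):
    p,d=cap(n); m,b=blobs(p,"teal",10); print(n,[(c.round(0),s[4],onplane(n,[c],23)[0].round(0)) for c,s in b])
E
```

```text
t 24.55 S [ 625.1 -130.7  145.8] lip [ 622.  -178.2  130.5] yaw/pitch -93.81 17.84 F [ 0.2 -0.7 -1.5] M [-0.16 -0.08  0.03]
scene [(array([282., 322.]), np.int32(126), array([ 597., -157.,   23.])), (array([301., 336.]), np.int32(168), array([ 646., -158.,   23.])), (array([275., 346.]), np.int32(176), array([ 618., -207.,   23.])), (array([258., 353.]), np.int32(150), array([ 598., -237.,   23.])), (array([272., 365.]), np.int32(163), array([ 637., -240.,   23.]))]
top [(array([399., 212.]), np.int32(68), array([ 637., -238.,   23.]))]
```

All five balls are in the well, and the scoop now goes back to the mat.

Emit:
send_rows --rows '[{"x": 0.011,"y": -0.048,"z": 0.022,"ax": 0.001,"ay": -0.027,"az": -0.006,"jaw": -1},{"x": 0.022,"y": -0.097,"z": 0.045,"ax": 0.002,"ay": -0.053,"az": -0.013,"jaw": -1},{"x": 0.032,"y": -0.145,"z": 0.067,"ax": 0.003,"ay": -0.08,"az": -0.019,"jaw": -1},{"x": 0.043,"y": -0.194,"z": 0.09,"ax": 0.004,"ay": -0.107,"az": -0.025,"jaw": -1},{"x": 0.054,"y": -0.242,"z": 0.112,"ax": 0.005,"ay": -0.133,"az": -0.031,"jaw": -1},{"x": 0.065,"y": -0.291,"z": 0.135,"ax": 0.007,"ay": -0.16,"az": -0.038,"jaw": -1},{"x": 0.076,"y": -0.339,"z": 0.157,"ax": 0.008,"ay": -0.187,"az": -0.044,"jaw": -1},{"x": 0.086,"y": -0.387,"z": 0.179,"ax": 0.009,"ay": -0.214,"az": -0.05,"jaw": -1},{"x": 0.097,"y": -0.436,"z": 0.202,"ax": 0.01,"ay": -0.24,"az": -0.056,"jaw": -1},{"x": 0.108,"y": -0.484,"z": 0.224,"ax": 0.011,"ay": -0.267,"az": -0.063,"jaw": -1}]'

```text
time: 25.9
tool_pos: [534.4, -27.0, 190.4]
tcp_rot: [3.141, -0.033, 1.571]
contact_force: [0.1, -0.3, -1.2]
grip_width: 20.3
finger_force: 30.0
```

Emit:
send_rows --rows '[{"x": 0.022,"y": -0.071,"z": 0.017,"ax": 0,"ay": -0.005,"az": -0.012,"jaw": -1},{"x": 0.043,"y": -0.143,"z": 0.034,"ax": 0,"ay": -0.009,"az": -0.023,"jaw": -1},{"x": 0.065,"y": -0.214,"z": 0.052,"ax": 0.001,"ay": -0.014,"az": -0.035,"jaw": -1},{"x": 0.087,"y": -0.285,"z": 0.069,"ax": 0.001,"ay": -0.019,"az": -0.046,"jaw": -1},{"x": 0.109,"y": -0.356,"z": 0.086,"ax": 0.001,"ay": -0.024,"az": -0.058,"jaw": -1},{"x": 0.13,"y": -0.428,"z": 0.103,"ax": 0.001,"ay": -0.028,"az": -0.07,"jaw": -1},{"x": 0.152,"y": -0.499,"z": 0.12,"ax": 0.001,"ay": -0.033,"az": -0.081,"jaw": -1},{"x": 0.149,"y": -0.499,"z": 0.22,"ax": 0.001,"ay": -0.033,"az": -0.081,"jaw": -1},{"x": 0.145,"y": -0.499,"z": 0.32,"ax": 0.001,"ay": -0.033,"az": -0.081,"jaw": -1},{"x": 0.142,"y": -0.499,"z": 0.42,"ax": 0.001,"ay": -0.033,"az": -0.081,"jaw": -1}]'

```text
time: 27.15
tool_pos: [435.1, 4.1, 107.1]
tcp_rot: [3.14, 0.001, 1.656]
contact_force: [-0.0, -0.5, -2.3]
grip_width: 19.9
finger_force: 30.0
```

```bash
python3 - <<'E'
from h import *
S,y,pi=state()
for n in("scene","top"): panfit(n,S,y,pi)
# last 10 rows: descend, release
p0,R0=loadc(); D=lambda z:(p0+[0,0,z],R0)
plan([(4,D(-44)),(2,D(-47.5)),(4,D(-47.5),-.4)],-1)
plan([(2,D(-47.5),1),(2,D(-47.5),1),(6,D(90),1)],1)
E
```

```text
t 27.15 S [442.5 -80.6  49.4] lip [ 446.7 -130.4   49.5] yaw/pitch -85.1 -0.07 F [-0.  -0.5 -2.3] M [ 0.08 -0.09  0.  ]
scene 746 slope x,y deg [-0.31  0.07] z 2.4 walls ((2.0366363525390625, 0.06441116333007812), (101.51390838623047, 87.90055847167969), 0.9503249526023865)
top 305 slope x,y deg [-0.96  0.25] z -1.2 walls ((1.5502166748046875, -5.109649658203125), (95.10885620117188, 82.35110473632812), 0.1999751478433609)
0 [0.0, 0.0, 0.055, 0.0, 0.0, 0.0, -1]
1 [0.0, 0.0, 0.11, 0.0, 0.0, 0.0, -1]
2 [0.0, 0.0, 0.165, 0.0, 0.0, 0.0, -1]
3 [0.0, 0.0, 0.22, 0.0, 0.0, 0.0, -1]
4 [0.0, 0.0, 0.229, 0.0, 0.0, 0.0, -1]
5 [0.0, 0.0, 0.237, 0.0, 0.0, 0.0, -1]
6 [0.0, 0.0, 0.237, 0.0, 0.0, 0.0, -0.4]
7 [0.0, 0.0, 0.237, 0.0, 0.0, 0.0, -0.4]
8 [0.0, 0.0, 0.237, 0.0, 0.0, 0.0, -0.4]
9 [0.0, 0.0, 0.237, 0.0, 0.0, 0.0, -0.4]
0 [0.0, 0.0, 0.0, 0.0, 0.0, 0.0, 1]
1 [0.0, 0.0, 0.0, 0.0, 0.0, 0.0, 1]
2 [0.0, 0.0, 0.0, 0.0, 0.0, 0.0, 1]
3 [0.0, 0.0, 0.0, 0.0, 0.0, 0.0, 1]
4 [0.0, 0.0, -0.114, 0.0, 0.0, 0.0, 1]
5 [0.0, 0.0, -0.229, 0.0, 0.0, 0.0, 1]
6 [0.0, 0.0, -0.343, 0.0, 0.0, 0.0, 1]
7 [0.0, 0.0, -0.458, 0.0, 0.0, 0.0, 1]
8 [0.0, 0.0, -0.572, 0.0, 0.0, 0.0, 1]
9 [0.0, 0.0, -0.687, 0.0, 0.0, 0.0, 1]
```

Emit:
send_rows --rows '[{"x": 0,"y": 0,"z": 0.05,"ax": 0,"ay": 0,"az": 0,"jaw": -1},{"x": 0,"y": 0,"z": 0.1,"ax": 0,"ay": 0,"az": 0,"jaw": -1},{"x": 0,"y": 0,"z": 0.15,"ax": 0,"ay": 0,"az": 0,"jaw": -1},{"x": 0,"y": 0,"z": 0.18,"ax": 0,"ay": 0,"az": 0,"jaw": -1},{"x": 0,"y": 0,"z": 0.2,"ax": 0,"ay": 0,"az": 0,"jaw": -1},{"x": 0,"y": 0,"z": 0.21,"ax": 0,"ay": 0,"az": 0,"jaw": -1},{"x": 0,"y": 0,"z": 0.215,"ax": 0,"ay": 0,"az": 0,"jaw": -1},{"x": 0,"y": 0,"z": 0.22,"ax": 0,"ay": 0,"az": 0,"jaw": -1},{"x": 0,"y": 0,"z": 0.225,"ax": 0,"ay": 0,"az": 0,"jaw": -1},{"x": 0,"y": 0,"z": 0.225,"ax": 0,"ay": 0,"az": 0,"jaw": -1}]'

```text
time: 28.5
tool_pos: [435.3, 4.0, 62.6]
tcp_rot: [3.14, 0.0, 1.656]
contact_force: [0.3, 0.3, -1.3]
grip_width: 20.2
finger_force: 30.0
```

Emit:
send_rows --rows '[{"x": 0,"y": 0,"z": 0.006,"ax": 0,"ay": 0,"az": 0,"jaw": -1},{"x": 0,"y": 0,"z": 0.01,"ax": 0,"ay": 0,"az": 0,"jaw": -1},{"x": 0,"y": 0,"z": 0.01,"ax": 0,"ay": 0,"az": 0,"jaw": -1},{"x": 0,"y": 0,"z": 0.01,"ax": 0,"ay": 0,"az": 0,"jaw": 0},{"x": 0,"y": 0,"z": 0.01,"ax": 0,"ay": 0,"az": 0,"jaw": 0},{"x": 0,"y": 0,"z": 0.01,"ax": 0,"ay": 0,"az": 0,"jaw": 1},{"x": 0,"y": 0,"z": 0.01,"ax": 0,"ay": 0,"az": 0,"jaw": 1},{"x": 0,"y": 0,"z": 0.01,"ax": 0,"ay": 0,"az": 0,"jaw": 1},{"x": 0,"y": 0,"z": 0.01,"ax": 0,"ay": 0,"az": 0,"jaw": 1},{"x": 0,"y": 0,"z": 0.01,"ax": 0,"ay": 0,"az": 0,"jaw": 1}]'

```text
time: 29.75
tool_pos: [435.3, 4.0, 60.5]
tcp_rot: [3.141, 0.0, 1.656]
contact_force: [0.9, -0.3, 0.6]
grip_width: 85.2
finger_force: 0.0
```

```bash
python3 - <<'E'
from h import *
S,y,pi=state(); print(bot.get_obs()["grip_width"])
json.dump([x.tolist() for x in tool([435.25,4.1,61],-85.1)],open("cmd.json","w"))
# dish grasp: average of two views
d=[405.6,291.4]
# tool heading for dish: keep lip heading such that j6 stays small; use -85
plan([(5,tool([435.25,4.1,170],-85.1)),(5,tool([430,100,150],-85.1))],1)
plan([(9,tool([d[0],d[1]-2,90],-85.1)),(1,tool([d[0],d[1],80],-85.1))],1)
E
```

```text
t 29.75 S [442.6 -80.7   2.8] lip [ 446.8 -130.5    2.8] yaw/pitch -85.13 -0.02 F [ 0.9 -0.3  0.6] M [-0.06 -0.13 -0.01]
85.16054405854936
0 [0.0, 0.0, -0.109, 0.0, 0.0, 0.0, 1]
1 [0.0, 0.0, -0.218, 0.0, 0.0, 0.0, 1]
2 [0.0, 0.0, -0.327, 0.0, 0.0, 0.0, 1]
3 [0.0, 0.0, -0.436, 0.0, 0.0, 0.0, 1]
4 [0.0, 0.0, -0.545, 0.0, 0.0, 0.0, 1]
5 [0.096, 0.003, -0.525, 0.0, 0.0, 0.0, 1]
6 [0.192, 0.006, -0.505, 0.0, 0.0, 0.0, 1]
7 [0.288, 0.009, -0.485, 0.0, 0.0, 0.0, 1]
8 [0.384, 0.012, -0.465, 0.0, 0.0, 0.0, 1]
9 [0.48, 0.015, -0.445, 0.0, 0.0, 0.0, 1]
0 [0.106, -0.005, 0.033, 0.0, 0.0, 0.0, 1]
1 [0.212, -0.009, 0.067, 0.0, 0.0, 0.0, 1]
2 [0.318, -0.014, 0.1, 0.0, 0.0, 0.0, 1]
3 [0.424, -0.018, 0.133, 0.0, 0.0, 0.0, 1]
4 [0.53, -0.023, 0.167, 0.0, 0.0, 0.0, 1]
5 [0.636, -0.027, 0.2, 0.0, 0.0, 0.0, 1]
6 [0.742, -0.032, 0.233, 0.0, 0.0, 0.0, 1]
7 [0.848, -0.036, 0.267, 0.0, 0.0, 0.0, 1]
8 [0.954, -0.041, 0.3, 0.0, 0.0, 0.0, 1]
9 [0.964, -0.04, 0.35, 0.0, 0.0, 0.0, 1]
```

Emit:
send_rows --rows '[{"x": 0,"y": 0,"z": -0.109,"ax": 0,"ay": 0,"az": 0,"jaw": 1},{"x": 0,"y": 0,"z": -0.218,"ax": 0,"ay": 0,"az": 0,"jaw": 1},{"x": 0,"y": 0,"z": -0.327,"ax": 0,"ay": 0,"az": 0,"jaw": 1},{"x": 0,"y": 0,"z": -0.436,"ax": 0,"ay": 0,"az": 0,"jaw": 1},{"x": 0,"y": 0,"z": -0.545,"ax": 0,"ay": 0,"az": 0,"jaw": 1},{"x": 0.096,"y": 0.003,"z": -0.525,"ax": 0,"ay": 0,"az": 0,"jaw": 1},{"x": 0.192,"y": 0.006,"z": -0.505,"ax": 0,"ay": 0,"az": 0,"jaw": 1},{"x": 0.288,"y": 0.009,"z": -0.485,"ax": 0,"ay": 0,"az": 0,"jaw": 1},{"x": 0.384,"y": 0.012,"z": -0.465,"ax": 0,"ay": 0,"az": 0,"jaw": 1},{"x": 0.48,"y": 0.015,"z": -0.445,"ax": 0,"ay": 0,"az": 0,"jaw": 1}]'

```text
time: 31.0
tool_pos: [429.9, 100.5, 149.4]
tcp_rot: [3.141, 0.0, 1.656]
contact_force: [0.6, 1.2, -0.2]
grip_width: 92.0
finger_force: 0.0
```

```bash
python3 - <<'E'
from h import *
for n in("scene","top"):
    p,L,k=panfit(n,(442.5,-80.6,3),-85.1,0)
    d=bot.capture(n)[1]
    for c in("green","teal"):
        for ce,s in blobs(p,c,20)[1]: print(n,c,ce.round(1),s[4],onplane(n,[ce],{"green":16,"teal":23}[c])[0].round(1),onplane(n,[ce],58)[0].round(1))
P=np.load("sceneP.npy"); q=P[(P[:,0]>350)&(P[:,0]<560)&(P[:,1]>300)&(P[:,1]<520)&(P[:,2]>60)&(P[:,2]<95)]; print("tipbox",cv2.minAreaRect(q[:,:2].astype(np.float32)))
E
```

```text
scene 719 slope x,y deg [0.18 0.04] z 3.3 walls ((2.0333213806152344, 1.8268089294433594), (88.73751068115234, 103.02577209472656), 89.36304473876953)
scene green [338.2 150.6] 116 [423.7 294.8  16. ] [443.5 263.6  58. ]
scene green [315.  295.4] 600 [613.5 -64.6  16. ] [625.7 -81.3  58. ]
scene teal [283.2 321.4] 194 [ 597.8 -153.8   23. ] [ 608.5 -164.9   58. ]
scene teal [301.7 336. ] 203 [ 647.6 -157.    23. ] [ 656.6 -168.    58. ]
scene teal [275.6 346.7] 206 [ 619.2 -206.2   23. ] [ 629.2 -215.5   58. ]
scene teal [258.4 352.8] 188 [ 599.4 -236.6   23. ] [ 610.1 -244.9   58. ]
scene teal [272.9 365. ] 193 [ 638.3 -239.3   23. ] [ 647.7 -247.5   58. ]
top 613 slope x,y deg [ 0.55 -0.77] z 2.2 walls ((-0.30467987060546875, -3.4772987365722656), (102.46804809570312, 83.26193237304688), 1.0247279405593872)
top green [339.4 217.7] 378 [630.5 -81.3  16. ] [620.7 -78.6  58. ]
top green [198.3 309.8] 384 [403.3 292.6  16. ] [399.6 285.3  58. ]
top teal [368.4 210.5] 97 [ 645.4 -158.    23. ] [ 636.8 -154.    58. ]
top teal [400.  212.5] 104 [ 636.6 -241.4   23. ] [ 628.3 -235.4   58. ]
top teal [387.2 220. ] 102 [ 617.6 -206.    23. ] [ 609.7 -200.9   58. ]
top teal [400.1 227. ] 106 [ 597.6 -238.8   23. ] [ 590.1 -233.    58. ]
top teal [368.3 228.8] 97 [ 596.2 -154.9   23. ] [ 588.8 -150.9   58. ]
tipbox ((467.22222900390625, 415.52435302734375), (127.93412780761719, 86.48412322998047), 79.5561294555664)
```

```bash
python3 - <<'E'
from h import *
json.dump([x.tolist() for x in tool([430,100,150],-85.1)],open("cmd.json","w"))
D=lambda z:tool([405.5,291.4,z],-97)
plan([(6,tool([405.5,280,110],-97)),(2,D(60)),(1,D(20)),(1,D(20))],1)
plan([(2,D(3.5)),(8,D(3.5),-1)],1)
E
```

```text
0 [0.151, -0.008, 0.033, 0.0, 0.0, 0.033, 1]
1 [0.302, -0.015, 0.067, 0.0, 0.0, 0.066, 1]
2 [0.454, -0.023, 0.1, 0.0, 0.0, 0.099, 1]
3 [0.605, -0.03, 0.133, 0.0, 0.0, 0.132, 1]
4 [0.756, -0.038, 0.167, 0.0, 0.0, 0.165, 1]
5 [0.907, -0.045, 0.2, 0.0, 0.0, 0.198, 1]
6 [0.936, -0.043, 0.325, 0.0, 0.0, 0.198, 1]
7 [0.964, -0.04, 0.45, 0.0, 0.0, 0.198, 1]
8 [0.964, -0.04, 0.65, 0.0, 0.0, 0.198, 1]
9 [0.964, -0.04, 0.65, 0.0, 0.0, 0.198, 1]
0 [0.0, 0.0, 0.041, 0.0, 0.0, 0.0, 1]
1 [0.0, 0.0, 0.082, 0.0, 0.0, 0.0, 1]
2 [0.0, 0.0, 0.082, 0.0, 0.0, 0.0, -1]
3 [0.0, 0.0, 0.082, 0.0, 0.0, 0.0, -1]
4 [0.0, 0.0, 0.082, 0.0, 0.0, 0.0, -1]
5 [0.0, 0.0, 0.082, 0.0, 0.0, 0.0, -1]
6 [0.0, 0.0, 0.082, 0.0, 0.0, 0.0, -1]
7 [0.0, 0.0, 0.082, 0.0, 0.0, 0.0, -1]
8 [0.0, 0.0, 0.082, 0.0, 0.0, 0.0, -1]
9 [0.0, 0.0, 0.082, 0.0, 0.0, 0.0, -1]
```

Emit:
send_rows --rows '[{"x": 0.151,"y": -0.008,"z": 0.033,"ax": 0,"ay": 0,"az": 0.033,"jaw": 1},{"x": 0.302,"y": -0.015,"z": 0.067,"ax": 0,"ay": 0,"az": 0.066,"jaw": 1},{"x": 0.454,"y": -0.023,"z": 0.1,"ax": 0,"ay": 0,"az": 0.099,"jaw": 1},{"x": 0.605,"y": -0.03,"z": 0.133,"ax": 0,"ay": 0,"az": 0.132,"jaw": 1},{"x": 0.756,"y": -0.038,"z": 0.167,"ax": 0,"ay": 0,"az": 0.165,"jaw": 1},{"x": 0.907,"y": -0.045,"z": 0.2,"ax": 0,"ay": 0,"az": 0.198,"jaw": 1},{"x": 0.936,"y": -0.043,"z": 0.325,"ax": 0,"ay": 0,"az": 0.198,"jaw": 1},{"x": 0.964,"y": -0.04,"z": 0.45,"ax": 0,"ay": 0,"az": 0.198,"jaw": 1},{"x": 0.964,"y": -0.04,"z": 0.65,"ax": 0,"ay": 0,"az": 0.198,"jaw": 1},{"x": 0.964,"y": -0.04,"z": 0.65,"ax": 0,"ay": 0,"az": 0.198,"jaw": 1}]'

```text
time: 32.45
tool_pos: [404.5, 289.8, 17.5]
tcp_rot: [-3.138, 0.003, 1.448]
contact_force: [-0.1, 0.2, 0.6]
grip_width: 91.7
finger_force: 0.0
```

Emit:
send_rows --rows '[{"x": 0,"y": 0,"z": 0.041,"ax": 0,"ay": 0,"az": 0,"jaw": 1},{"x": 0,"y": 0,"z": 0.082,"ax": 0,"ay": 0,"az": 0,"jaw": 1},{"x": 0,"y": 0,"z": 0.082,"ax": 0,"ay": 0,"az": 0,"jaw": -1},{"x": 0,"y": 0,"z": 0.082,"ax": 0,"ay": 0,"az": 0,"jaw": -1},{"x": 0,"y": 0,"z": 0.082,"ax": 0,"ay": 0,"az": 0,"jaw": -1},{"x": 0,"y": 0,"z": 0.082,"ax": 0,"ay": 0,"az": 0,"jaw": -1},{"x": 0,"y": 0,"z": 0.082,"ax": 0,"ay": 0,"az": 0,"jaw": -1},{"x": 0,"y": 0,"z": 0.082,"ax": 0,"ay": 0,"az": 0,"jaw": -1},{"x": 0,"y": 0,"z": 0.082,"ax": 0,"ay": 0,"az": 0,"jaw": -1},{"x": 0,"y": 0,"z": 0.082,"ax": 0,"ay": 0,"az": 0,"jaw": -1}]'

```text
time: 33.7
tool_pos: [406.1, 291.4, 3.3]
tcp_rot: [3.14, -0.0, 1.448]
contact_force: [-0.4, -1.2, 5.9]
grip_width: 59.1
finger_force: 30.0
```

```bash
python3 - <<'E'
from h import *
o=bot.get_obs(); print(o["tool_pos"],o["tcp_rot"],o["contact_force"],o["grip_width"],o["finger_force"])
H=-97; D=lambda x,y,z:tool([x,y,z],H)
plan([(6,D(405.5,291.4,110)),(4,D(440,230,130))],-1)
plan([(10,D(530,75,130))],-1)
plan([(9,D(621,-77,130)),(1,D(623.2,-80,130))],-1)
E
```

```text
[406.07025834 291.40595581   3.33267608] [ 3.14004505e+00 -2.68878351e-04  1.44839253e+00] [-0.37605133 -1.16918313  5.92005902] 59.11802840302946 30.001088976860046
0 [0.0, 0.0, -0.089, 0.0, 0.0, 0.0, -1]
1 [0.0, 0.0, -0.177, 0.0, 0.0, 0.0, -1]
2 [0.0, 0.0, -0.266, 0.0, 0.0, 0.0, -1]
3 [0.0, 0.0, -0.355, 0.0, 0.0, 0.0, -1]
4 [0.0, 0.0, -0.443, 0.0, 0.0, 0.0, -1]
5 [0.0, 0.0, -0.532, 0.0, 0.0, 0.0, -1]
6 [-0.071, 0.052, -0.557, 0.0, 0.0, 0.0, -1]
7 [-0.142, 0.104, -0.582, 0.0, 0.0, 0.0, -1]
8 [-0.213, 0.156, -0.607, 0.0, 0.0, 0.0, -1]
9 [-0.284, 0.208, -0.632, 0.0, 0.0, 0.0, -1]
0 [-0.071, 0.054, 0.0, 0.0, 0.0, 0.0, -1]
1 [-0.143, 0.108, 0.0, 0.0, 0.0, 0.0, -1]
2 [-0.214, 0.162, 0.0, 0.0, 0.0, 0.0, -1]
3 [-0.286, 0.216, 0.0, 0.0, 0.0, 0.0, -1]
4 [-0.357, 0.271, 0.0, 0.0, 0.0, 0.0, -1]
5 [-0.429, 0.325, 0.0, 0.0, 0.0, 0.0, -1]
6 [-0.5, 0.379, 0.0, 0.0, 0.0, 0.0, -1]
7 [-0.572, 0.433, 0.0, 0.0, 0.0, 0.0, -1]
8 [-0.643, 0.487, 0.0, 0.0, 0.0, 0.0, -1]
9 [-0.714, 0.541, 0.0, 0.0, 0.0, 0.0, -1]
0 [-0.078, 0.06, 0.0, 0.0, 0.0, 0.0, -1]
1 [-0.155, 0.121, 0.0, 0.0, 0.0, 0.0, -1]
2 [-0.233, 0.181, 0.0, 0.0, 0.0, 0.0, -1]
3 [-0.311, 0.242, 0.0, 0.0, 0.0, 0.0, -1]
4 [-0.389, 0.302, 0.0, 0.0, 0.0, 0.0, -1]
5 [-0.466, 0.363, 0.0, 0.0, 0.0, 0.0, -1]
6 [-0.544, 0.423, 0.0, 0.0, 0.0, 0.0, -1]
7 [-0.622, 0.484, 0.0, 0.0, 0.0, 0.0, -1]
8 [-0.7, 0.544, 0.0, 0.0, 0.0, 0.0, -1]
9 [-0.713, 0.557, 0.0, 0.0, 0.0, 0.0, -1]
```

Emit:
send_rows --rows '[{"x": 0,"y": 0,"z": -0.089,"ax": 0,"ay": 0,"az": 0,"jaw": -1},{"x": 0,"y": 0,"z": -0.177,"ax": 0,"ay": 0,"az": 0,"jaw": -1},{"x": 0,"y": 0,"z": -0.266,"ax": 0,"ay": 0,"az": 0,"jaw": -1},{"x": 0,"y": 0,"z": -0.355,"ax": 0,"ay": 0,"az": 0,"jaw": -1},{"x": 0,"y": 0,"z": -0.443,"ax": 0,"ay": 0,"az": 0,"jaw": -1},{"x": 0,"y": 0,"z": -0.532,"ax": 0,"ay": 0,"az": 0,"jaw": -1},{"x": -0.071,"y": 0.052,"z": -0.557,"ax": 0,"ay": 0,"az": 0,"jaw": -1},{"x": -0.142,"y": 0.104,"z": -0.582,"ax": 0,"ay": 0,"az": 0,"jaw": -1},{"x": -0.213,"y": 0.156,"z": -0.607,"ax": 0,"ay": 0,"az": 0,"jaw": -1},{"x": -0.284,"y": 0.208,"z": -0.632,"ax": 0,"ay": 0,"az": 0,"jaw": -1}]'

```text
time: 34.95
tool_pos: [440.7, 228.3, 129.4]
tcp_rot: [3.141, 0.0, 1.448]
contact_force: [-0.2, -0.7, -1.1]
grip_width: 59.0
finger_force: 30.0
```

Emit:
send_rows --rows '[{"x": -0.071,"y": 0.054,"z": 0,"ax": 0,"ay": 0,"az": 0,"jaw": -1},{"x": -0.143,"y": 0.108,"z": 0,"ax": 0,"ay": 0,"az": 0,"jaw": -1},{"x": -0.214,"y": 0.162,"z": 0,"ax": 0,"ay": 0,"az": 0,"jaw": -1},{"x": -0.286,"y": 0.216,"z": 0,"ax": 0,"ay": 0,"az": 0,"jaw": -1},{"x": -0.357,"y": 0.271,"z": 0,"ax": 0,"ay": 0,"az": 0,"jaw": -1},{"x": -0.429,"y": 0.325,"z": 0,"ax": 0,"ay": 0,"az": 0,"jaw": -1},{"x": -0.5,"y": 0.379,"z": 0,"ax": 0,"ay": 0,"az": 0,"jaw": -1},{"x": -0.572,"y": 0.433,"z": 0,"ax": 0,"ay": 0,"az": 0,"jaw": -1},{"x": -0.643,"y": 0.487,"z": 0,"ax": 0,"ay": 0,"az": 0,"jaw": -1},{"x": -0.714,"y": 0.541,"z": 0,"ax": 0,"ay": 0,"az": 0,"jaw": -1}]'

```text
time: 36.2
tool_pos: [530.7, 73.9, 129.6]
tcp_rot: [3.14, 0.0, 1.448]
contact_force: [0.4, -0.5, 0.0]
grip_width: 59.3
finger_force: 30.0
```

Emit:
send_rows --rows '[{"x": -0.078,"y": 0.06,"z": 0,"ax": 0,"ay": 0,"az": 0,"jaw": -1},{"x": -0.155,"y": 0.121,"z": 0,"ax": 0,"ay": 0,"az": 0,"jaw": -1},{"x": -0.233,"y": 0.181,"z": 0,"ax": 0,"ay": 0,"az": 0,"jaw": -1},{"x": -0.311,"y": 0.242,"z": 0,"ax": 0,"ay": 0,"az": 0,"jaw": -1},{"x": -0.389,"y": 0.302,"z": 0,"ax": 0,"ay": 0,"az": 0,"jaw": -1},{"x": -0.466,"y": 0.363,"z": 0,"ax": 0,"ay": 0,"az": 0,"jaw": -1},{"x": -0.544,"y": 0.423,"z": 0,"ax": 0,"ay": 0,"az": 0,"jaw": -1},{"x": -0.622,"y": 0.484,"z": 0,"ax": 0,"ay": 0,"az": 0,"jaw": -1},{"x": -0.7,"y": 0.544,"z": 0,"ax": 0,"ay": 0,"az": 0,"jaw": -1},{"x": -0.713,"y": 0.557,"z": 0,"ax": 0,"ay": 0,"az": 0,"jaw": -1}]'

```text
time: 37.45
tool_pos: [623.8, -81.6, 129.6]
tcp_rot: [3.14, 0.0, 1.447]
contact_force: [0.5, 0.0, -0.5]
grip_width: 59.0
finger_force: 30.0
```

```bash
python3 - <<'E'
from h import *
o=bot.get_obs(); print(o["tool_pos"],o["contact_force"],o["grip_width"])
for n in("scene","top"):
    p,d=cap(n); m,b=blobs(p,"green",15)
    if n=="scene": cv2.imwrite("pics/dish1.png",cv2.resize(p[200:360,220:420,::-1],None,fx=4,fy=3.75))
    for c,s in b:
        ii=np.argwhere(m>0)[:,::-1]; ii=ii[(abs(ii-c)<20).all(1)]; P=pts(n,d,ii)
        for lo,hi in((50,66),(120,160)):
            q=P[(P[:,2]>lo)&(P[:,2]<hi)]
            if len(q)>20: print(n,c.round(1),s[4],lo,len(q),q.min(0).round(1),q.max(0).round(1),np.median(q,0).round(1))
E
```

```text
[623.82369293 -81.62171414 129.56360969] [ 0.51177115  0.01181278 -0.47487895] 59.026629930615066
scene [322. 266.] 29 120 146 [ 599.8 -109.7  138.8] [636.3 -52.3 147.7] [620.5 -94.7 143.5]
scene [307.  279.8] 207 50 212 [ 597.3 -104.5   54.7] [649.3 -66.   64.1] [621.8 -84.4  59.3]
scene [307.  279.8] 207 120 222 [ 595.3 -111.   127.5] [663.8 -52.3 147.9] [620.6 -97.7 143.5]
scene [314.5 298.6] 418 50 406 [ 597.3 -110.8   52.6] [653.9 -62.6  64.6] [630.4 -88.8  59.4]
scene [314.5 298.6] 418 120 120 [ 607.5 -111.   127.5] [663.8 -91.4 147.9] [ 625.7 -102.7  143.3]
```

View pics/dish1.png

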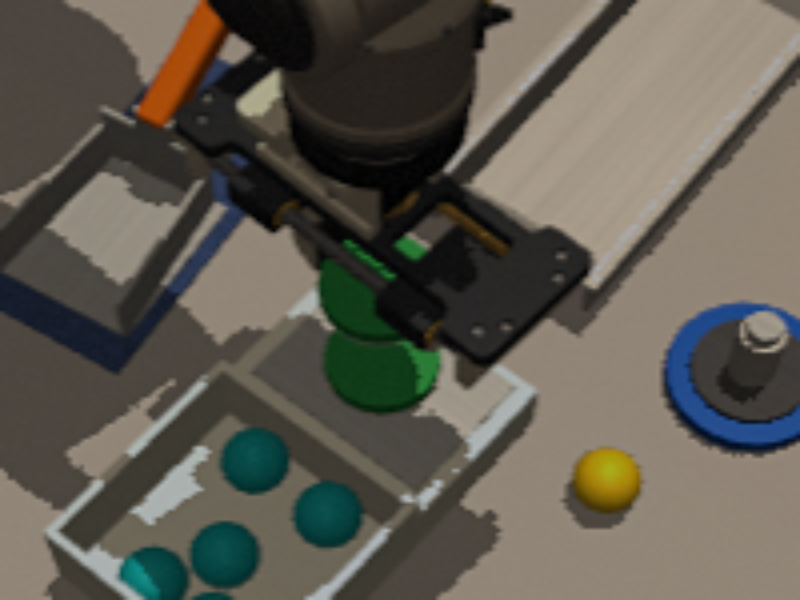

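The held dish, crop (365,290), hangs over the shelf dish at (380,375), and the shelf dish has not moved. I lower it to just above and check again.

Emit:
send_rows --rows '[{"x": 0,"y": 0,"z": 0.05,"ax": 0,"ay": 0,"az": 0,"jaw": -1},{"x": 0,"y": 0,"z": 0.1,"ax": 0,"ay": 0,"az": 0,"jaw": -1},{"x": 0,"y": 0,"z": 0.15,"ax": 0,"ay": 0,"az": 0,"jaw": -1},{"x": 0,"y": 0,"z": 0.2,"ax": 0,"ay": 0,"az": 0,"jaw": -1},{"x": 0,"y": 0,"z": 0.25,"ax": 0,"ay": 0,"az": 0,"jaw": -1},{"x": 0,"y": 0,"z": 0.28,"ax": 0,"ay": 0,"az": 0,"jaw": -1},{"x": 0,"y": 0,"z": 0.3,"ax": 0,"ay": 0,"az": 0,"jaw": -1},{"x": 0,"y": 0,"z": 0.31,"ax": 0,"ay": 0,"az": 0,"jaw": -1},{"x": 0,"y": 0,"z": 0.31,"ax": 0,"ay": 0,"az": 0,"jaw": -1},{"x": 0,"y": 0,"z": 0.31,"ax": 0,"ay": 0,"az": 0,"jaw": -1}]'

```text
time: 38.8
tool_pos: [623.5, -80.2, 68.1]
tcp_rot: [3.14, 0.0, 1.448]
contact_force: [0.1, -0.0, -0.6]
grip_width: 59.5
finger_force: 30.0
```

```bash
python3 - <<'E'
from h import *
o=bot.get_obs(); print(o["tool_pos"],o["contact_force"],o["grip_width"])
P0=np.load("sceneP.npy"); 
z0=np.load("scene0.npz"); m0=blobs(z0["p"],"green",15)[0]; q=P0[(m0>0).ravel()]; q=q[q[:,2]>45]; print("low0",q.min(0).round(1),q.max(0).round(1))
p,d=cap("scene"); m,_=blobs(p,"green",15); P=pts("scene",d,np.argwhere(m>0)[:,::-1])
h=(P[:,2]>64)&(P[:,2]<95)&(P[:,0]>570)&(P[:,1]<-30); q=P[h]; print("held",len(q),q.min(0).round(1),q.max(0).round(1),np.median(q,0))
# circle through the held rim's -y edge: for each x bin the min y
for lo,hi in((600,612),(612,624),(624,636),(636,650)):
    a=q[(q[:,0]>lo)&(q[:,0]<hi)]; r0=P0[(m0>0).ravel()]; b=r0[(r0[:,0]>lo)&(r0[:,0]<hi)&(r0[:,2]>45)]
    print(lo,a[:,1].min() if len(a) else None,a[:,1].max() if len(a) else None,b[:,1].min(),b[:,1].max())
E
```

```text
[623.47266353 -80.22273533  68.09513063] [ 0.05065867 -0.0037183  -0.64044614] 59.455068314484286
low0 [ 596.5 -483.2   49.8] [ 916.8  -51.1 1064. ]
held 207 [ 596.7 -110.7   68. ] [643.  -51.5  87.9] [620.41036955 -96.92949168  81.86103898]
600 -107.31724454366281 -84.64311022972117 -105.93053025192768 -58.94626510686129
612 -110.68909084686754 -51.4907526802192 -110.83328203171897 -51.127992101019515
624 -109.73496682463673 -52.1263697002687 -110.56544447783051 -51.709428457306444
636 -107.05590223073904 -99.63689094992606 -107.47632231198156 -57.13634842175702
```

Held and shelf dish edges agree within 1 mm, so I set it down and release.

Emit:
send_rows --rows '[{"x": 0,"y": 0,"z": 0.01,"ax": 0,"ay": 0,"az": 0,"jaw": -1},{"x": 0,"y": 0,"z": 0.02,"ax": 0,"ay": 0,"az": 0,"jaw": -1},{"x": 0,"y": 0,"z": 0.026,"ax": 0,"ay": 0,"az": 0,"jaw": -1},{"x": 0,"y": 0,"z": 0.03,"ax": 0,"ay": 0,"az": 0,"jaw": -1},{"x": 0,"y": 0,"z": 0.032,"ax": 0,"ay": 0,"az": 0,"jaw": -1},{"x": 0,"y": 0,"z": 0.032,"ax": 0,"ay": 0,"az": 0,"jaw": -1},{"x": 0,"y": 0,"z": 0.032,"ax": 0,"ay": 0,"az": 0,"jaw": 1},{"x": 0,"y": 0,"z": 0.032,"ax": 0,"ay": 0,"az": 0,"jaw": 1},{"x": 0,"y": 0,"z": 0.032,"ax": 0,"ay": 0,"az": 0,"jaw": 1},{"x": 0,"y": 0,"z": 0.032,"ax": 0,"ay": 0,"az": 0,"jaw": 1}]'

```text
time: 40.1
tool_pos: [623.3, -80.2, 61.4]
tcp_rot: [3.14, 0.0, 1.448]
contact_force: [-0.3, -0.9, -0.9]
grip_width: 91.1
finger_force: 0.0
```

Emit:
send_rows --rows '[{"x": 0,"y": 0,"z": 0,"ax": 0,"ay": 0,"az": 0,"jaw": 1},{"x": 0,"y": 0,"z": 0,"ax": 0,"ay": 0,"az": 0,"jaw": 1},{"x": 0,"y": 0,"z": -0.05,"ax": 0,"ay": 0,"az": 0,"jaw": 1},{"x": 0,"y": 0,"z": -0.15,"ax": 0,"ay": 0,"az": 0,"jaw": 1},{"x": 0,"y": 0,"z": -0.3,"ax": 0,"ay": 0,"az": 0,"jaw": 1},{"x": 0,"y": 0,"z": -0.45,"ax": 0,"ay": 0,"az": 0,"jaw": 1},{"x": 0,"y": 0,"z": -0.6,"ax": 0,"ay": 0,"az": 0,"jaw": 1},{"x": 0.2,"y": 0,"z": -0.7,"ax": 0,"ay": 0,"az": 0,"jaw": 1},{"x": 0.4,"y": 0,"z": -0.7,"ax": 0,"ay": 0,"az": 0,"jaw": 1},{"x": 0.6,"y": 0,"z": -0.7,"ax": 0,"ay": 0,"az": 0,"jaw": 1}]'

```text
time: 41.35
tool_pos: [638.0, 40.0, 202.7]
tcp_rot: [3.139, -0.0, 1.448]
contact_force: [-0.2, -0.2, -0.7]
grip_width: 91.9
finger_force: 0.0
```

```bash
python3 - <<'E'
from h import *
P0=np.load("sceneP.npy"); z0=np.load("scene0.npz"); m0=blobs(z0["p"],"green",15)[0]; q0=P0[(m0>0).ravel()]; q0=q0[(q0[:,2]>50)&(q0[:,2]<66)&(q0[:,1]<0)]; print("low0",q0.min(0).round(1),q0.max(0).round(1))
for n in("scene","top"):
    p,d=cap(n); m,b=blobs(p,"green",15); P=pts(n,d,np.argwhere(m>0)[:,::-1])
    q=P[(P[:,1]<0)&(P[:,2]>66)&(P[:,2]<90)&(P[:,0]>560)]; print(n,len(q),q.min(0).round(1),q.max(0).round(1),np.median(q,0).round(1),[(c.round(0),s[4]) for c,s in b])
    t=q[:,:3]-q.mean(0); c=np.linalg.lstsq(np.c_[t[:,:2],np.ones(len(t))],t[:,2],rcond=None)[0]; print("tilt",c[:2].round(3))
    print([onplane(n,[c],23)[0].round(0) for c,s in blobs(p,"teal",20)[1]])
    panfit(n,(442.5,-80.6,3),-85.1,0)
    if n=="scene": cv2.imwrite("pics/end.png",p[:,:,::-1])
print(bot.get_obs()["time"])
E
```

```text
low0 [ 596.5 -110.8   52.5] [654.2 -51.1  65.3]
scene 599 [ 596.4 -110.6   69.9] [652.6 -50.   81.2] [624.3 -80.6  75.3] [(array([315., 291.]), np.int32(611))]
tilt [ 0.001 -0.016]
[array([ 598., -154.,   23.]), array([ 648., -157.,   23.]), array([ 619., -207.,   23.]), array([ 600., -237.,   23.]), array([ 639., -239.,   23.])]
scene 711 slope x,y deg [-0.05  0.33] z 3.1 walls ((3.583282470703125, 2.5365066528320312), (88.3380355834961, 99.88330078125), 89.68869018554688)
top 370 [ 590.2 -103.2   66.4] [646.  -50.9  84.5] [618.5 -77.1  73.4] [(array([339., 217.]), np.int32(376))]
tilt [-0.     0.011]
[array([ 645., -158.,   23.]), array([ 637., -241.,   23.]), array([ 618., -206.,   23.]), array([ 598., -238.,   23.]), array([ 596., -155.,   23.])]
top 617 slope x,y deg [-0.08  1.2 ] z 1.9 walls ((-0.15152740478515625, -2.552967071533203), (83.8123550415039, 102.46361541748047), 89.88050079345703)
41.55
```

```bash
python3 -c "
from plant import bot
print(bot.close_job())"
```

```text
the job is handed in; nothing more can be done
None
```

The job is handed in at about 41.6 s of the 72 s; no verdict came back, but the last camera measurements show all five balls in the well, the scoop flat on its mat, and the loose dish level and centred within about 2 mm on the shelf dish.

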